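# Draw out the tube crate and put the tube away

## Task

The long capped tube left in the small bench rack belongs in the celled tube crate at the back of the steel shelf unit. Take the pull hook, hook it over the crate's front lip and draw the crate forward along the bottom deck until its whole front row of cells stands out in front of the wire shelf above, then put the hook down on the bench and stand the tube, cap up, right down in a free cell of that front row. The crate must stay flat on the deck with its stored tubes in their cells, and the short vial in the rack and the tote, carton, flask and tip box on the deck must be left where they stand.

Things in the scene. Friction and masses are not known exactly. Their poses are not given: they have to be found in the camera images.
- shelf: Fixed steel shelf unit, open at front (-x), back and sides. Origin on the bench under the centre of its bottom deck; +x to its back, +y left, z up. Bottom deck: solid, 370 deep (x) x 470 wide (y), top 15 mm above the bench. Three places at y about -140, 0, +140 mm hold the crate, tote and carton in any order, gaps about 17 mm. 18 mm posts at x = -34 and 174, y = +-224 mm.
- wire_edge (a point): Middle of the front edge of the wire deck. Axes as shelf, in whose frame the wire deck reaches from x = -45 mm to +185 mm, full width, z = 202 to 216 mm, with stock up to z = 277 mm on its rear (x above 100 mm). The front 140 mm of the bottom deck is open from above.
- crate: Loose grey tube crate, 3 x 3 square cells, its front 35 to 55 mm behind the wire deck's front edge. 123 x 123 x 75 mm high; walls, floor, full-height dividers 3 mm; cells 37 mm at 40 mm pitch. Origin: centre of underside; -x its front, z up. Front-row cells at x = -40, y = -40, 0, 40 mm are free; the middle and back rows hold six tubes. About 0.6 kg in all, slides at under 8 N.
- crate_lip (a point): Middle of the top edge of the crate's front wall, outer face (75 mm above its underside). The wall is 3 mm thick with a small bead outside; the free cell behind it is 37 mm deep (x). Axes as crate.
- hook: Loose pull hook, 205 mm long, standing upright on the bench left or right of the shelf unit: black D-handle 100 (x) x 22 (y) x 48 mm high (upper bar z = 28 to 48, lower bar 0 to 10), 9 mm steel rod running forward (+x) at z = 40 mm. Origin under the middle of the handle. Held by its middle it stays level. 0.19 kg, centre of mass about 35 mm ahead of the origin.
- hook_tip (a point): Lowest point of the hook's tip: the rod's end, turned straight down, at x = 150 mm, z about 0 in hook, with 35 mm of free height under the rod before it. Axes as hook.
- rack: Fixed white bench rack, one row of three cells, 43 (x) x 123 (y) x 55 mm high, floor 3 mm. Origin at the centre of its underside. It stands on the opposite side of the shelf unit from the hook, and holds the tube in one end cell (y = -40 or +40 mm) and the vial in the other; the middle cell is empty.
- tube: Loose capped tube, upright in the rack: body 29 mm diameter, blue screw cap 34 mm diameter and 14 mm high, 116 mm high over all. Origin at the centre of its foot, z towards the cap. About 45 g. It sticks out 64 mm above the rack.
- vial: Loose short capped vial, 32 mm diameter, 70 mm high, standing in the other end cell of the rack. Origin at the centre of its foot. To be left where it stands.
- tote: Loose grey open tote without cells, empty, 123 x 123 x 75 mm, in one of the three places of the deck. Origin at the centre of its underside. To be left where it stands.
- carton: Loose closed cardboard carton 120 x 120 x 85 mm in one of the three places of the deck. Origin at the centre of its underside. To be left where it stands.
- flask: Loose amber bottle, 52 mm diameter, 105 mm high, standing on the open front of the deck before the tote. Origin at the centre of its underside. To be left where it stands.
- tipbox: Loose white and grey tip box 77 x 72 x 65 mm, on the open front of the deck before the carton. Origin at the centre of its underside. To be left where it stands.
- logbook: Fixed flat book 100 x 150 x 12 mm on the bench in front of the robot. Origin at the centre of its underside.
- counter: Fixed small tally counter 70 x 55 x 25 mm on the bench before the shelf unit. Origin at the centre of its underside.
- stored1: Capped tube like tube, already standing in the crate (middle row, right (-y) column). Origin at the centre of its foot.
- stored2: Capped tube like tube, already standing in the crate (middle row, centre column). Origin at the centre of its foot.
- stored3: Capped tube like tube, already standing in the crate (middle row, left (+y) column). Origin at the centre of its foot.
- stored4: Capped tube like tube, already standing in the crate (back row, right (-y) column). Origin at the centre of its foot.
- stored5: Capped tube like tube, already standing in the crate (back row, centre column). Origin at the centre of its foot.
- stored6: Capped tube like tube, already standing in the crate (back row, left (+y) column). Origin at the centre of its foot.

How it is judged:
By the outcome, as a careful person would: the job done as asked, in the order asked, and still so for the second after the job is handed in, with the robot touching nothing.
It also fails if it takes over 69 s, if anything falls off the work surface, if the arm or the gripper's body presses on something with over 40 N, if the wrist force passes 120 N, or if a joint passes its speed limit or range.

## Robot

A 6-joint arm with a two-finger parallel gripper is mounted at the origin on the work surface. World frame = base frame: x ahead of the robot, y to its left, z up, the work surface at z = 0. Lengths are in mm, angles in rad, forces in N, time in s.
With the tool pointing down it reaches from about 350 to 975 mm from the base axis. Payload 7.1 kg.
Tool frame: the origin (TCP) lies at the very end of the fingers, on their centre line; the grasp point (between the pads) lies 19 mm behind it; x points along the fingers, z is the direction in which the jaws open and shut, and the axes are right-handed (so a half turn about x gives the same grasp; the last joint's range is limited). The gripper opens to 88 mm and grips with 3 to 60 N. Pads are 20 mm wide; open, the fingers measure 115 mm over their backs; the gripper's body (75 mm by 178 mm) begins 61 mm behind the grasp point.
Start: joints at [-1.239, 0.423, 1.63, -0, 1.089, -0.019], TCP at [214.797, -586.913, 222.675] pointing down, gripper open.
Joint ranges: [-3, 3], [-0.9, 2.11], [0.09, 2.58], [-1.31, 4.45], [0.11, 2.69], [-2.54, 2.54]. Speed limits (rad/s): [2.39, 2.39, 3.01, 3.14, 3.14, 3.14].

## Interface

Orientations are given as a rotation vector (axis times angle).
In Python, from workcell import * gives the robot as it stands.
- The arm moves only by the shell command python3 -m crank 'ROWS'. ROWS is JSON, a list of rows, each a list of 3 entries, a list of its own where there are three numbers: the shift along the tool's x, y, z in cm, then the turn, a rotation vector about the tool's x, y, z in degrees, then the finger opening in cm, from 0 to 8.78. In form: [[[dx, dy, dz], [rx, ry, rz], claw], ...]. A call has 1 to 5 rows; each row shifts and turns the commanded pose from where the row before left it, along the tool's axes as they then stand; what a row does not reach is not made up. A row lasts 1/8 s, in which the tool goes at most 62.5 mm and 10.7 degrees, less where a joint would pass 70% of its speed; a pose out of reach is approached as far as the arm can. A call with a gripper value outside its range is refused whole. The fingers move at their own pace and stop on an object; the grip force is fixed at half the most. Time passes only in rows, so rows that do not move let the fingers close. It gives the time, the measured TCP pose, the force and the opening at its end, in the units of the state.
- get_obs(): the state, without advancing time (a new reading comes with each control period).
- get_image(name): name is "scene" or "top" or "wrist"; returns a dict with "pixels" (420x560x3 uint8, red, green, blue), "mtx" (3x3 intrinsics, pixels), "view" (4x4, takes a point from world to camera coordinates). Camera axes: x right, y down, z forward; pixel columns grow to the right and rows downward; lengths in mm; the calibration is good to about 2 mm. A picture is of the moment at which its call begins. There is no depth.
- close_job(): hands the job in, once; it reports no verdict.
The state is a dict: "t": time; "qpos": joint angles; "qvel": joint speeds; "joint_torque": joint torques, N m; "ee_pos": TCP position; "orientation": TCP orientation; "ft_force": force on the tool from outside, world axes, zero at the start; "moment": the same for the moment, N m; "width": finger opening in mm.
Only numpy, scipy, OpenCV 4.12 (cv2) and the standard library are available. Lean on these libraries where they do the work, as an engineer would, in place of code of your own. Each camera call takes 0.05 s, during which the arm holds its last target.

## Working session

There is one attempt and no reset: what is moved stays moved. The work goes in short steps, Python scripts to look and compute and a shell command to move; the robot and the scene stay as the last step left them, time stands still between calls to the robot, and variables do not carry over. Pictures are saved under pics/ and viewed, and the job is handed in when it is done.

```bash
ls; mkdir -p pics; python3 - <<'E'
from workcell import *
import cv2
o=get_obs()
for k,v in o.items(): print(k,v)
for n in ["scene","top","wrist"]:
    im=get_image(n); cv2.imwrite(f"pics/{n}0.png",im["pixels"][:,:,::-1]); print(n,im["mtx"].tolist(),im["view"].round(4).tolist())
E
```

```text
pics
t 0.0
qpos [-1.23897813e+00  4.23801908e-01  1.63070545e+00 -3.32350697e-05
  1.08863352e+00 -1.89750398e-02]
qvel [-0.00065654  0.00015751  0.00117935 -0.00033824  0.00034909 -0.00079376]
joint_torque [ 1.86118043e-03 -5.44620788e+01 -2.73661172e+01  6.44919556e-02
  2.28553283e-02 -1.22410888e-04]
ee_pos [ 214.61935676 -586.38205376  221.91995394]
orientation [ 0.94792174  1.35628653 -0.94645506]
ft_force [-0.01333638 -0.03886535  0.07518069]
moment [-0.05377889  0.0372837  -0.04296452]
width 87.81234726170163
scene [[387.99092998935055, 0.0, 277.462599254728], [0.0, 387.99092998935055, 216.5886348648075], [0.0, 0.0, 1.0]] [[0.9806, -0.196, 0.0093, -565.0095], [-0.1816, -0.9244, -0.3355, 166.2423], [0.0743, 0.3273, -0.942, 1156.6842], [0.0, 0.0, 0.0, 1.0]]
top [[487.7345635119228, 0.0, 288.27365619910137], [0.0, 487.7345635119228, 204.24074376920493], [0.0, 0.0, 1.0]] [[0.0293, -0.9993, -0.0244, 0.6332], [-0.9803, -0.024, -0.1963, 598.8302], [0.1955, 0.0297, -0.9802, 1164.2754], [0.0, 0.0, 0.0, 1.0]]
wrist [[365.87010030162406, 0.0, 279.49455993013726], [0.0, 365.87010030162406, 210.70118499151135], [0.0, 0.0, 1.0]] [[0.3432, -0.9393, -0.0011, -623.6645], [-0.9051, -0.331, 0.2667, -33.1765], [-0.2509, -0.0905, -0.9638, 390.1081], [0.0, 0.0, 0.0, 1.0]]
```

View pics/scene0.png

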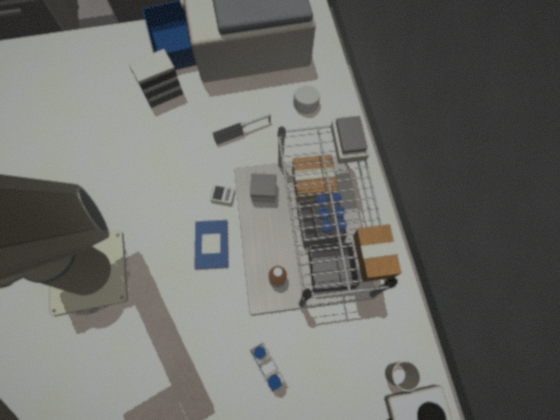

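View pics/top0.png

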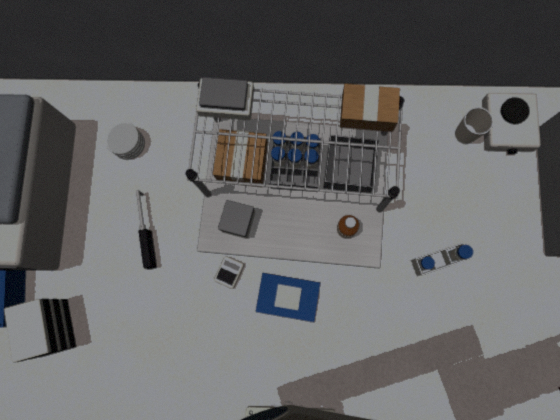

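View pics/wrist0.png

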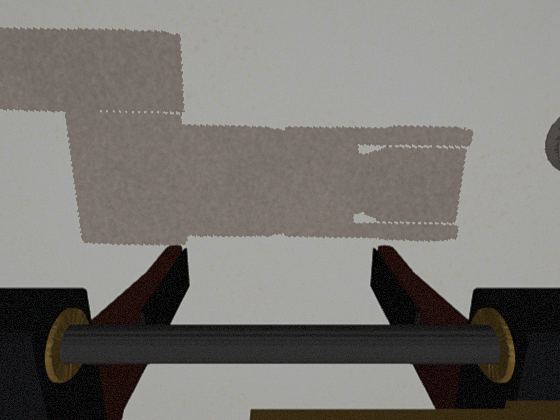

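The pictures show the crate in the middle place (blue caps around top px (295,148)), the carton to its left and the tote to its right. The hook is on the left at about (147,235) and the rack on the right at about (443,258). I'll zoom in on these.

```bash
python3 - <<'E'
import cv2
t=cv2.imread("pics/top0.png")
cv2.imwrite("pics/z1.png",cv2.resize(t[70:270,185:410],None,fx=3.5,fy=3,interpolation=cv2.INTER_CUBIC))
a=cv2.resize(t[180:280,100:200],None,fx=4,fy=4,interpolation=cv2.INTER_CUBIC)
b=cv2.resize(t[210:310,395:495],None,fx=4,fy=4,interpolation=cv2.INTER_CUBIC)
cv2.imwrite("pics/z2.png",cv2.hconcat([a,b]))
s=cv2.imread("pics/scene0.png")
a=cv2.resize(s[95:195,190:290],None,fx=4,fy=4,interpolation=cv2.INTER_CUBIC)
b=cv2.resize(s[320:420,220:320],None,fx=4,fy=4,interpolation=cv2.INTER_CUBIC)
cv2.imwrite("pics/z3.png",cv2.hconcat([a,b]))
cv2.imwrite("pics/z4.png",cv2.resize(s[115:320,220:410],None,fx=2.9,fy=2.9,interpolation=cv2.INTER_CUBIC))
E
```

```text
(no output)
```

View pics/z1.png

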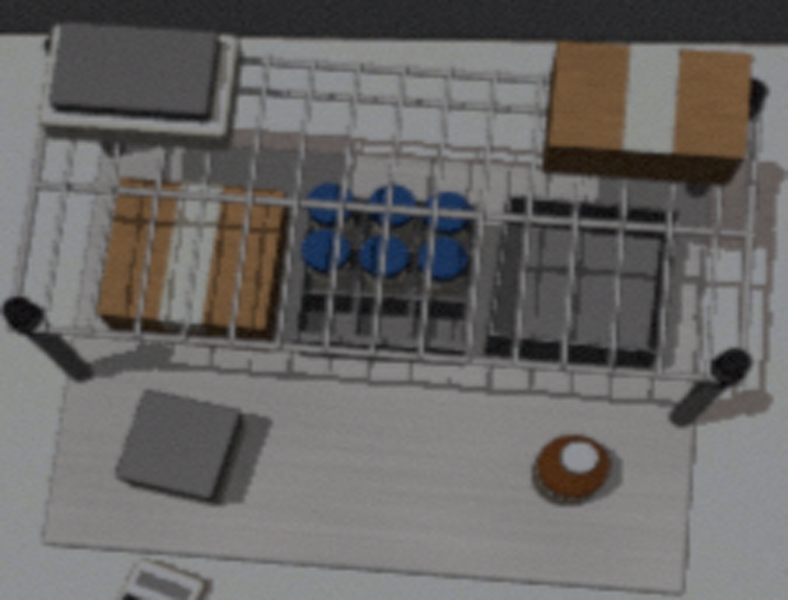

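View pics/z2.png

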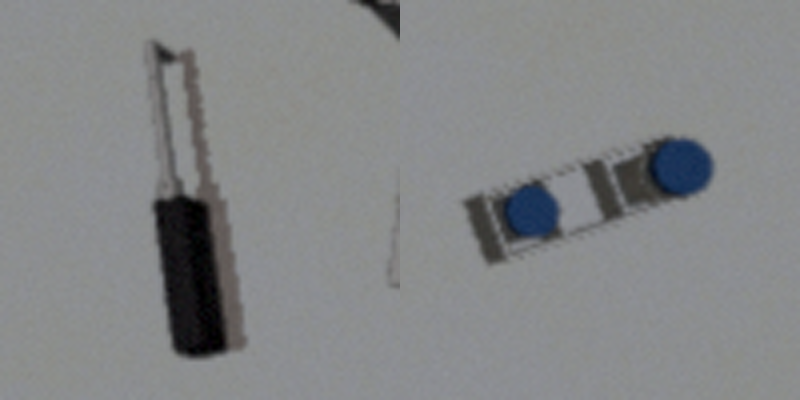

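View pics/z3.png

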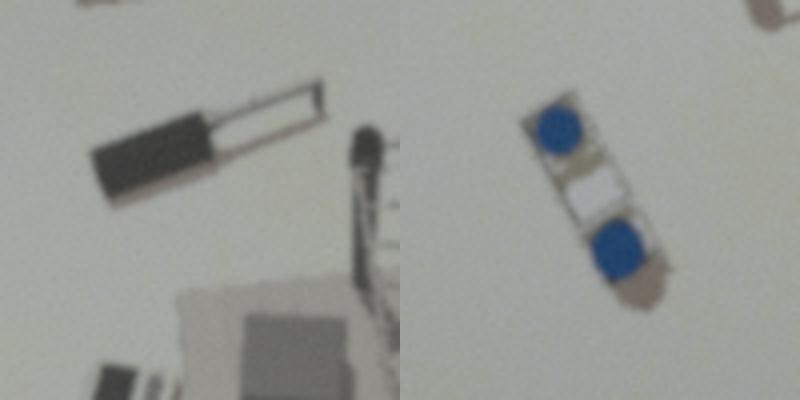

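View pics/z4.png

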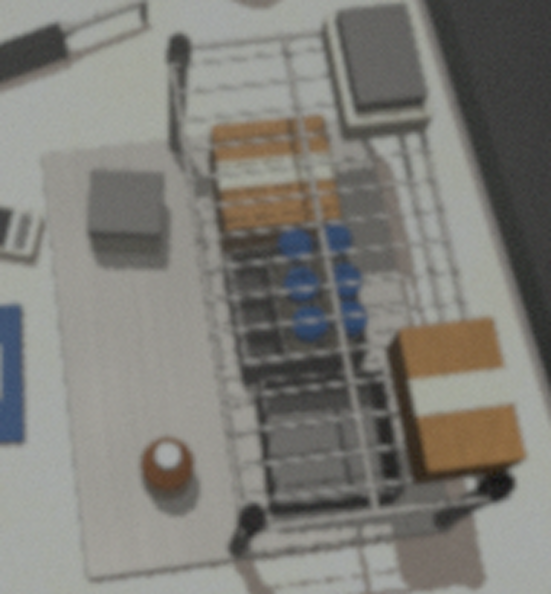

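```bash
cat > h.py <<'E'
from workcell import *
import numpy as np, cv2
from scipy.optimize import least_squares
from scipy.spatial.transform import Rotation as R
TOP=(np.array([[487.7345635119228,0,288.27365619910137],[0,487.7345635119228,204.24074376920493],[0,0,1]]),)
def cam(n):
    im=get_image(n); return im["mtx"],im["view"],im["pixels"]
def ray(K,V,uv,z):
    d=np.linalg.inv(K)@np.r_[uv,1]; Rm,t=V[:3,:3],V[:3,3]
    c=-Rm.T@t; d=Rm.T@d
    return c+d*(z-c[2])/d[2]
def proj(K,V,P):
    p=V[:3,:3]@np.array(P,float)+V[:3,3]; p=K@p; return p[:2]/p[2]
def fit(obs,x0):  # obs: list of (K,V,local xyz,uv); planar pose x,y,th
    def f(p):
        c,s=np.cos(p[2]),np.sin(p[2])
        return np.concatenate([proj(K,V,[p[0]+c*l[0]-s*l[1],p[1]+s*l[0]+c*l[1],l[2]])-uv for K,V,l,uv in obs])
    r=least_squares(f,x0,loss='soft_l1'); return r.x,r.fun.reshape(-1,2)
E
python3 - <<'E'
from h import *
T=cam("top")[:2];S=cam("scene")[:2]
z1=lambda x,y:(185+x/3.5,70+y/3); z4=lambda x,y:(220+x/2.9,115+y/2.9)
z2a=lambda x,y:(100+x/4,180+y/4); z2b=lambda x,y:(395+(x-400)/4,210+y/4)
z3a=lambda x,y:(190+x/4,95+y/4); z3b=lambda x,y:(220+(x-400)/4,320+y/4)
np.set_printoptions(precision=3,suppress=True)
sh=[(*T,(-185,235,15),z1(45,543)),(*T,(-185,-235,15),z1(683,593)),(*S,(-185,235,15),z4(45,155)),(*S,(-185,-235,15),z4(90,580))]
p,r=fit(sh,[750,0,0]);print("shelf",p,r.tolist())
caps=[(40,40),(40,0),(40,-40),(0,40),(0,0),(0,-40)]
a=[(328,203),(394,205),(447,212),(325,249),(385,255),(443,257)]
b=[(338,238),(347,281),(353,318),(296,243),(301,284),(310,323)]
ob=[(*T,(*c,134),z1(*q)) for c,q in zip(caps,a)]+[(*S,(*c,134),z4(*q)) for c,q in zip(caps,b)]
p,r=fit(ob,[750,0,0]);print("crate",p,r.tolist())
hk=[(*T,(50,11,48),z2a(155,200)),(*T,(50,-11,48),z2a(206,200)),(*T,(-50,-11,48),z2a(224,352)),(*T,(-50,11,48),z2a(176,352)),(*T,(150,0,40),z2a(152,46)),
 (*S,(50,11,48),z3a(202,112)),(*S,(50,-11,48),z3a(213,158)),(*S,(-50,11,48),z3a(95,153)),(*S,(-50,-11,48),z3a(112,200)),(*S,(150,0,40),z3a(320,84))]
p,r=fit(hk,[700,300,0]);print("hook",p,r.tolist())
# tube cap top z=119, vial 73
for n,c,z,q in [("top",T,119,z2b(681,167)),("sc",S,119,z3b(618,249)),("vt",T,73,z2b(531,210)),("vs",S,73,z3b(559,130))]:
    print(n,ray(*c,q,z))
print("flask",ray(*T,z1(580,457),120),ray(*S,z4(167,453),120))
for q in [(150,392),(240,408),(213,500),(118,480)]: print("tip",ray(*T,z1(*q),80))
for q in [(92,170),(163,172),(163,236),(90,234)]: print("tipS",ray(*S,z4(*q),80))
o=get_obs();print(R.from_rotvec(o["orientation"]).as_matrix())
E
```

```text
shelf [651.912   2.869  -0.064] [[-1.0152846912440054, -1.0723447285489556], [0.5158590427968193, -0.9521075599157598], [-1.4267172984391436, -0.10257513589911582], [-1.0568415263792872, 0.7970480819884074]]
crate [707.447   2.812  -0.069] [[1.056935395944663, -1.0503647955134738], [-1.350500408651385, -0.3068136994957342], [0.004454906493322142, -1.225805239422698], [0.23091277558751244, -0.5919185629785488], [-0.35626889975861786, -1.1491951893516728], [-0.3232870648333801, -0.3688915378606339], [-1.2339951387054953, 1.2173227069624488], [-1.798637789515169, -0.4772218261585408], [-1.2660153683146973, 0.22196712364683435], [-0.6692586793651571, 1.1234330962734873], [-0.02006016352362394, 0.16354618734942505], [-0.6913682303046471, 0.2198246572228868]]
hook [482.022 366.394   6.545] [[1.1590595549895113, -0.8156182484955536], [-3.063049483904905, -2.8328023476954627], [-0.5670271844011552, -2.1325909485303782], [2.7695917475527096, -0.06729164078006988], [0.4775788910171741, -0.14010093531109646], [-0.6030735407925363, 0.6791391128043358], [-0.5720460461243704, -5.620638880927288], [-1.864326446750681, 2.0186562129618153], [-3.444298242354165, -4.406066151178749], [-1.3013143150884616, 0.2957488932568566]]
top [ 484.471 -398.572  119.   ]
sc [ 488.082 -398.264  119.   ]
vt [ 461.211 -323.387   73.   ]
vs [ 463.631 -322.988   73.   ]
flask [ 546.628 -133.534  120.   ] [ 549.373 -130.278  120.   ]
tip [599.844 166.039  80.   ]
tip [587.958 101.65   80.   ]
tip [511.345 117.193  80.   ]
tip [526.019 184.553  80.   ]
tipS [532.986 187.773  80.   ]
tipS [605.764 171.203  80.   ]
tipS [591.586  99.857  80.   ]
tipS [518.291 116.48   80.   ]
[[-0.     0.939  0.344]
 [ 0.001  0.344 -0.939]
 [-1.    -0.    -0.001]]
```

Crate, hook and rack are located well enough to start. I'll write a helper that gives the shift and turn needed, then go above the hook.

```bash
cat > d.py <<'E'
import sys
from h import *
# usage: d.py x y z yawdeg(of tool y axis) [more waypoints x y z]
a=[float(v) for v in sys.argv[1:]]
o=get_obs(); M=R.from_rotvec(o["orientation"]).as_matrix()
yaw=np.radians(a[3]); c,s=np.cos(yaw),np.sin(yaw)
W=np.array([[0,c,s],[0,s,-c],[-1,0,0]])
np.set_printoptions(precision=3,suppress=True)
print("t",o["t"],"pos",o["ee_pos"],"yaw",np.degrees(np.arctan2(M[1,1],M[0,1])),"F",o["ft_force"],"w",o["width"],"q",o["qpos"])
d=M.T@(np.array(a[:3])-o["ee_pos"])/10
print("shift cm in current axes",d,"turn deg",np.degrees(R.from_matrix(M.T@W).as_rotvec()))
print("shift cm in target axes",W.T@(np.array(a[:3])-o["ee_pos"])/10)
E
python3 d.py 450 -250 222 15; python3 d.py 482 366 200 15
```

```text
t 0.25 pos [ 214.703 -586.688  222.298] yaw 20.09893251690506 F [-0.923 -0.34   0.362] w 87.93886508201263 q [-1.239  0.423  1.63  -0.     1.089 -0.019]
shift cm in current axes [  0.047  33.667 -23.533] turn deg [ 5.099 -0.043  0.003]
shift cm in target axes [  0.03   31.442 -26.432]
t 0.25 pos [ 214.703 -586.688  222.298] yaw 20.09893251690506 F [-0.923 -0.34   0.362] w 87.93886508201263 q [-1.239  0.423  1.63  -0.     1.089 -0.019]
shift cm in current axes [  2.289  57.84  -80.28 ] turn deg [ 5.099 -0.043  0.003]
shift cm in target axes [  2.23   50.476 -85.104]
```

```bash
python3 -m crank '[[[0,3.4,-2.4],[0,0,0],8.5],[[0,3.4,-2.4],[0,0,0],8.5],[[0,3.4,-2.4],[0,0,0],8.5],[[0,3.4,-2.4],[0,0,0],8.5],[[0,3.4,-2.4],[0,0,0],8.5]]'; python3 -m crank '[[[0,3.4,-2.4],[0,0,0],8.5],[[0,3.4,-2.4],[0,0,0],8.5],[[0,3.4,-2.4],[0,0,0],8.5],[[0,3.4,-2.4],[0,0,0],8.5],[[0,3.0,-2.0],[5,0,0],8.5]]'; python3 d.py 472 366 200 15
```

```text
t: 0.88
ee_pos: [333.8, -414.6, 222.7]
orientation: [0.947, 1.355, -0.947]
ft_force: [-0.1, 0.0, -0.6]
width: 85.3
t: 1.5
ee_pos: [449.9, -248.5, 222.7]
orientation: [1.014, 1.322, -1.014]
ft_force: [0.3, -0.2, 0.6]
width: 85.0
t 1.5 pos [ 449.889 -248.492  222.74 ] yaw 15.013704127368086 F [ 0.281 -0.19   0.597] w 85.04034221122127 q [-0.528  0.26   1.873  0.     1.008  0.781]
shift cm in current axes [  2.274  18.054 -58.779] turn deg [ 0.014  0.002 -0.005]
shift cm in target axes [  2.274  18.04  -58.783]
```

```bash
python3 -m crank '[[[0.2,1.5,-4.9],[0,0,0],8.5],[[0.2,1.5,-4.9],[0,0,0],8.5],[[0.2,1.5,-4.9],[0,0,0],8.5],[[0.2,1.5,-4.9],[0,0,0],8.5],[[0.2,1.5,-4.9],[0,0,0],8.5]]'; python3 -m crank '[[[0.2,1.5,-4.9],[0,0,0],8.5],[[0.2,1.5,-4.9],[0,0,0],8.5],[[0.2,1.5,-4.9],[0,0,0],8.5],[[0.2,1.5,-4.9],[0,0,0],8.5],[[0.2,1.5,-4.9],[0,0,0],8.5]]';python3 -m crank '[[[0.2,1.5,-4.9],[0,0,0],8.5],[[0,1.5,-4.9],[0,0,0],8.5],[[0,0,0],[0,0,0],8.5]]'; python3 d.py 482 366 60 15; python3 - <<'E'
from h import *
K,V,p=cam("wrist");cv2.imwrite("pics/w1.png",p[:,:,::-1]);np.savez("w1",K=K,V=V)
E
```

```text
t: 2.12
ee_pos: [457.7, 7.9, 212.8]
orientation: [1.013, 1.322, -1.013]
ft_force: [0.2, 1.1, -1.1]
width: 85.0
t: 2.75
ee_pos: [466.3, 264.1, 202.7]
orientation: [1.013, 1.322, -1.013]
ft_force: [1.3, -0.4, 0.2]
width: 85.0
t: 3.12
ee_pos: [469.7, 367.8, 200.5]
orientation: [1.011, 1.324, -1.009]
ft_force: [-0.5, -0.1, -0.4]
width: 85.2
t 3.125 pos [469.718 367.814 200.486] yaw 15.300708629915762 F [-0.453 -0.127 -0.437] w 85.23590087734314 q [0.644 0.407 1.713 0.    1.02  1.948]
shift cm in current axes [14.049  1.125  0.509] turn deg [ 0.301 -0.04  -0.048]
shift cm in target axes [14.049  1.139  0.493]
```

View pics/w1.png

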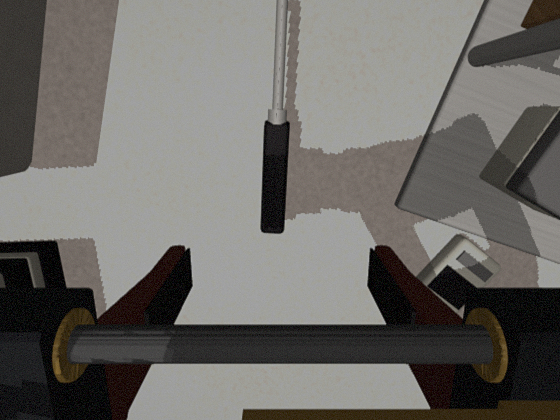

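The wrist view shows the handle with its front end at px (265..289,122) and its back end at (262..285,232). The deck's front-left corner is at (397,206).

```bash
python3 - <<'E'
from h import *
np.set_printoptions(precision=2,suppress=True)
f=np.load("w1.npz");K,V=f["K"],f["V"]
P={n:ray(K,V,q,z) for n,q,z in [("fl",(265,122),48),("fr",(289,122),48),("bl",(261,232),48),("br",(285,232),48),("rod0",(277,110),44),("rod1",(281.5,0),44),("deck",(397,206),15)]}
for k,v in P.items(): print(k,v)
fm=(P["fl"]+P["fr"])/2;bm=(P["bl"]+P["br"])/2
print("mid",(fm+bm)/2,"len",np.linalg.norm(fm-bm),np.degrees(np.arctan2(*(fm-bm)[1::-1])),"rod",np.degrees(np.arctan2(*(P["rod1"]-P["rod0"])[1::-1])))
th=-.064;print("deck corner expected",651.9-185*np.cos(th)-235*np.sin(th),2.9-185*np.sin(th)+235*np.cos(th))
E
```

```text
fl [525.92 396.3   48.  ]
fr [531.21 376.93  48.  ]
bl [431.14 375.23  48.  ]
br [436.87 354.24  48.  ]
rod0 [537.9  389.17  44.  ]
rod1 [618.64 407.43  44.  ]
deck [481.13 251.88  15.  ]
mid [481.29 375.68  48.  ] len 97.06113743151128 13.026886072140465 rod 12.739112817301258
deck corner expected 482.3084854891551 249.25080313633626
```

```bash
python3 d.py 489 377 20 12.9
```

```text
t 3.175 pos [469.403 365.819 200.25 ] yaw 15.243264957317725 F [-0.295 -0.845  0.032] w 85.03227497135892 q [ 0.642  0.406  1.715 -0.     1.021  1.947]
shift cm in current axes [18.024  2.193 -0.569] turn deg [2.343 0.019 0.025]
shift cm in target axes [18.025  2.16  -0.652]
```

```bash
python3 -m crank '[[[3,1.1,-0.3],[0,0,0],8],[[3,1.1,-0.25],[2.3,0,0],7],[[3,0,0],[0,0,0],6],[[3,0,0],[0,0,0],5.5],[[2,0,0],[0,0,0],5.5]]'; python3 d.py 489 377 20 12.9;  python3 - <<'E'
from h import *
K,V,p=cam("wrist");cv2.imwrite("pics/w2.png",p[:,:,::-1])
E
```

```text
t: 3.8
ee_pos: [489.2, 374.0, 59.4]
orientation: [1.042, 1.307, -1.046]
ft_force: [-0.8, -0.7, -0.1]
width: 55.1
t 3.8 pos [489.235 373.963  59.366] yaw 12.726390876042174 F [-0.848 -0.693 -0.083] w 55.10390752400935 q [ 0.633  0.627  1.735 -0.     0.782  1.982]
shift cm in current axes [ 3.936  0.051 -0.305] turn deg [-0.174  0.055  0.105]
shift cm in target axes [ 3.937  0.045 -0.301]
```

View pics/w2.png

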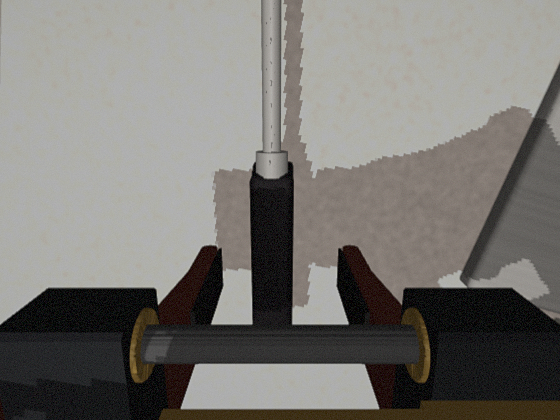

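The handle sits a little left of the jaw centre (px 272 against 280), which agrees with the 3 mm offset. I'll descend and grip.

```bash
python3 -m crank '[[[1.3,0.05,-0.3],[0,0,0],5.5],[[1.3,0,0],[0,0,0],5.5],[[1.3,0,0],[0,0,0],5.5],[[0,0,0],[0,0,0],1.5],[[0,0,0],[0,0,0],1.5]]'; python3 -m crank '[[[0,0,0],[0,0,0],1.5],[[0,0,0],[0,0,0],1.5],[[0,0,0],[0,0,0],1.5],[[-1,0,0],[0,0,0],1.5],[[-3,0,0],[0,0,0],1.5]]'; python3 -m crank '[[[-4,0,0],[0,0,0],1.5],[[-4,0,0],[0,0,0],1.5],[[0,0,0],[0,0,0],1.5]]'; python3 - <<'E'
from h import *
K,V,p=cam("wrist");cv2.imwrite("pics/w3.png",p[:,:,::-1]);np.savez("w3",K=K,V=V)
K,V,p=cam("scene");cv2.imwrite("pics/s3.png",cv2.resize(p[90:190,180:320,::-1],None,fx=5,fy=5))
print(get_obs())
E
```

```text
t: 4.47
ee_pos: [489.6, 379.0, 21.9]
orientation: [1.043, 1.307, -1.043]
ft_force: [-0.3, 0.1, 0.1]
width: 38.4
t: 5.1
ee_pos: [488.2, 377.9, 60.9]
orientation: [1.04, 1.308, -1.046]
ft_force: [0.5, 1.0, -1.6]
width: 22.2
t: 5.48
ee_pos: [491.2, 380.2, 145.4]
orientation: [1.048, 1.305, -1.038]
ft_force: [0.1, -0.5, -1.9]
width: 21.8
{'t': 5.575, 'qpos': array([6.39443632e-01, 5.12159848e-01, 1.69907514e+00, 5.41434255e-05,
       9.30356969e-01, 1.98682378e+00]), 'qvel': array([-0.00039727,  0.02941189,  0.01615997, -0.00327823, -0.00055499,
        0.00067554]), 'joint_torque': array([ 2.28089288e-03, -5.95111120e+01, -2.58726311e+01, -3.06014204e-02,
       -1.67317903e-01, -7.97249741e-04]), 'ee_pos': array([489.15450364, 378.62086936, 141.71079311]), 'orientation': array([ 1.04309185,  1.30665671, -1.04307224]), 'ft_force': array([-0.59173148, -0.42750834, -2.2997812 ]), 'moment': array([0.01810225, 0.09439822, 0.04179389]), 'width': 21.781178144051886}
```

View pics/w3.png

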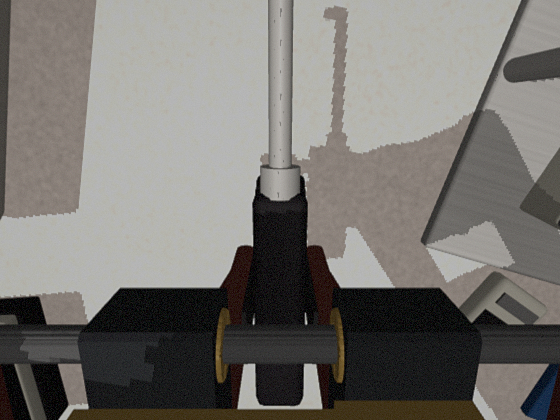

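View pics/s3.png

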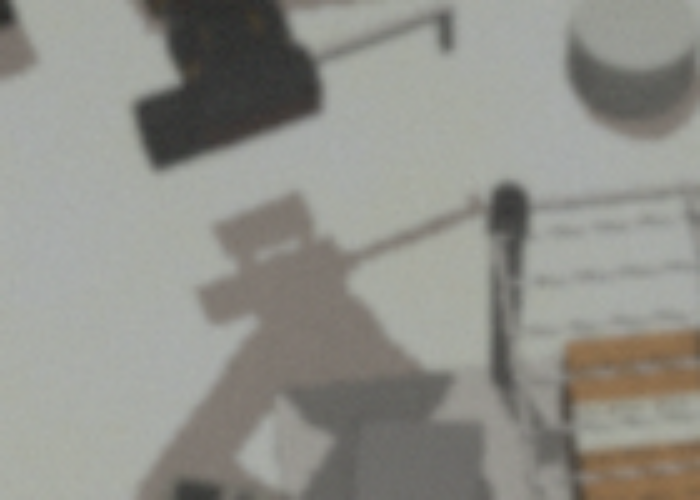

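The hook is held, apparently level. I'll back off, turn to the shelf's yaw and cross to in front of the crate.

```bash
python3 -m crank '[[[0,-3.5,0],[0,0,0],1.5],[[0,-3,0],[8.5,0,0],1.5],[[0,0,0],[8.3,0,0],1.5],[[0,0,2],[0,0,0],1.5],[[0,0,4],[0,0,0],1.5]]';python3 d.py 440 20 140 -3.8
```

```text
t: 6.2
ee_pos: [421.5, 303.5, 140.6]
orientation: [1.256, 1.178, -1.258]
ft_force: [-0.7, -0.7, -2.0]
width: 21.7
t 6.2 pos [421.469 303.502 140.584] yaw -3.706789356494233 F [-0.692 -0.672 -1.975] w 21.72954253583384 q [ 0.601  0.388  1.921 -0.     0.835  2.237]
shift cm in current axes [ 0.082  3.682 28.171] turn deg [0.093 0.055 0.058]
shift cm in target axes [ 0.058  3.728 28.165]
```

```bash
python3 -m crank '[[[0,0.5,4.7],[0,0,0],1.5],[[0,0.6,4.7],[0,0,0],1.5],[[0,0.6,4.7],[0,0,0],1.5],[[0,0.6,4.7],[0,0,0],1.5],[[0,0.6,4.7],[0,0,0],1.5]]';python3 -m crank '[[[0,0.6,3.7],[0,0,0],1.5],[[0,0,1],[0,0,0],1.5],[[0,0,0],[0,0,0],1.5],[[0,0,0],[0,0,0],1.5]]';python3 - <<'E'
from h import *
K,V,p=cam("wrist");cv2.imwrite("pics/w4.png",cv2.resize(p[:,:,::-1],None,fx=1.4,fy=1.4));np.savez("w4",K=K,V=V)
K,V,p=cam("top");cv2.imwrite("pics/t4.png",cv2.resize(p[130:270,200:400,::-1],None,fx=4,fy=4));np.savez("t4",K=K,V=V)
K,V,p=cam("scene");cv2.imwrite("pics/s4.png",cv2.resize(p[110:310,190:390,::-1],None,fx=3,fy=3));np.savez("s4",K=K,V=V)
E
python3 d.py 440 20 140 -3.8
```

```text
t: 6.82
ee_pos: [433.3, 65.6, 141.0]
orientation: [1.257, 1.178, -1.26]
ft_force: [0.7, -0.4, -1.2]
width: 21.7
t: 7.32
ee_pos: [436.8, 21.5, 141.5]
orientation: [1.259, 1.177, -1.26]
ft_force: [-0.5, 0.0, -0.9]
width: 21.9
t 7.475 pos [437.051  21.717 141.621] yaw -3.888448922519527 F [-0.315  0.104 -1.164] w 21.799640584668484 q [0.022 0.28  2.092 0.    0.769 1.661]
shift cm in current axes [0.162 0.306 0.151] turn deg [-0.088 -0.003  0.008]
shift cm in target axes [0.162 0.306 0.152]
```

View pics/w4.png

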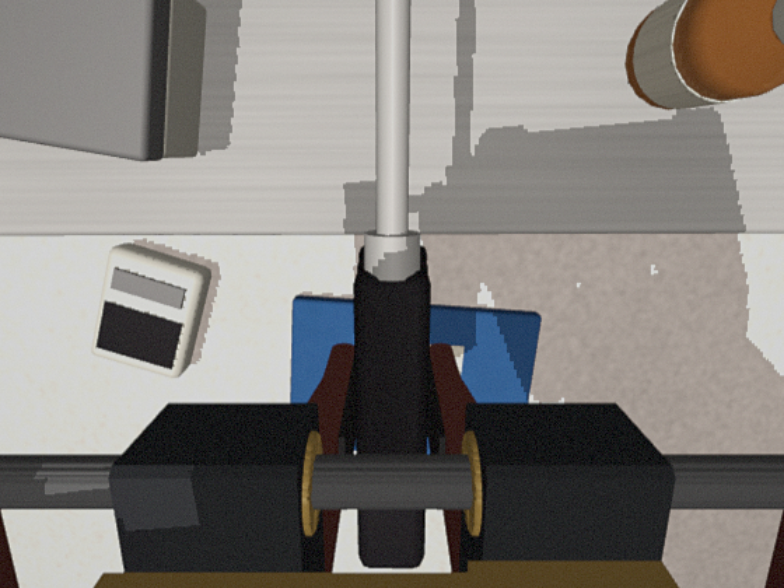

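View pics/t4.png

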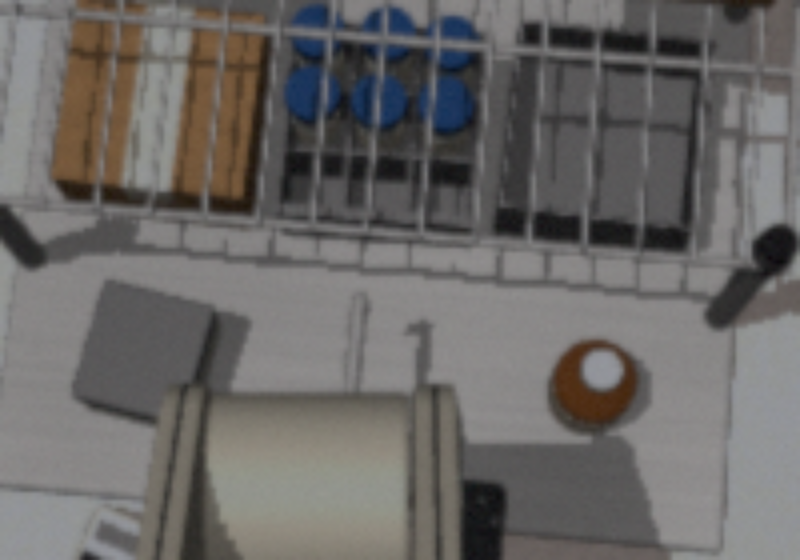

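View pics/s4.png

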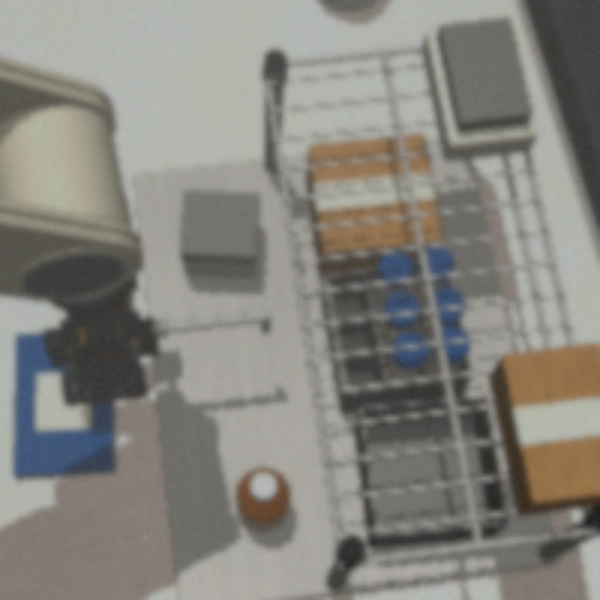

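```bash
python3 - <<'E'
from h import *
np.set_printoptions(precision=2,suppress=True)
f=np.load("t4.npz");T=f["K"],f["V"]
f=np.load("s4.npz");S=f["K"],f["V"]
f=np.load("w4.npz");W=f["K"],f["V"]
t=lambda x,y:(200+x/4,130+y/4); s=lambda x,y:(190+x/3,110+y/3)
print("tip top",ray(*T,t(360,296),163),"scene",ray(*S,s(266,322),163))
print("wrist edge L,R",ray(*W,(100,167.5),15),ray(*W,(500,166.5),15))
print("rod dir",ray(*W,(280.5,165),163),ray(*W,(280.5,0),163))
print("expected tip",437+142*np.cos(-.068),21.7+142*np.sin(-.068))
caps=[(40,40),(40,0),(40,-40),(0,40),(0,0),(0,-40)]
a=[(316,31),(388,33),(450,42),(312,95),(378,101),(446,104)]
b=[(437,261),(449,304),(454,346),(396,266),(402,309),(411,350)]
ob=[(*T,(*c,134),t(*q)) for c,q in zip(caps,a)]
for o in (ob,[(*S,(*c,134),s(*q)) for c,q in zip(caps,b)]):
    print("crate",fit(o,[700,0,0])[0])
# edges: divider top front & lip candidates in top image
for q in [(283,157),(477,163),(283,205),(477,225)]: print(q,ray(*T,t(*q),90))
for x in (-61.5,-21.5):
  for y in (-61.5,0,61.5):
    c,sn=np.cos(-.067),np.sin(-.067);P=[707.4+c*x-sn*y,2.8+sn*x+c*y,90]
    u=proj(*T,P);print(x,y,(u-[200,130])*4,(proj(*S,P)-[190,110])*3)
E
```

```text
tip top [578.58   9.67 163.  ] scene [578.94   4.79 163.  ]
wrist edge L,R [473.78 161.58  15.  ] [ 452.74 -154.59   15.  ]
rod dir [487.67  17.68 163.  ] [544.43  13.8  163.  ]
expected tip 578.6718224869774 12.051439837034682
crate [704.92   2.66  -0.06]
crate [709.66   3.21  -0.07]
(283, 157) [679.98  61.93  90.  ]
(477, 163) [678.85 -58.36  90.  ]
(283, 205) [649.32  60.81  90.  ]
(477, 225) [639.45 -59.03  90.  ]
-61.5 -61.5 [469.61 220.91] [342.61 393.53]
-61.5 0 [370.08 212.15] [332.87 332.58]
-61.5 61.5 [270.98 203.42] [323.48 273.81]
-21.5 -61.5 [475.08 158.3 ] [384.28 388.36]
-21.5 0 [376.17 149.73] [373.8  327.62]
-21.5 61.5 [277.69 141.19] [363.69 269.04]
```

```bash
python3 -m crank '[[[0,2,-0.2],[0,0,0],1.5],[[0,2.5,0],[0,0,0],1.5],[[0,2.5,0],[0,0,0],1.5],[[0,1.5,0],[0,0,0],1.5],[[0,0,0],[0,0,0],1.5]]';python3 - <<'E'
from h import *
K,V,p=cam("wrist");cv2.imwrite("pics/w5.png",cv2.resize(p[:,:,::-1],None,fx=1.4,fy=1.4));np.savez("w5",K=K,V=V)
K,V,p=cam("top");cv2.imwrite("pics/t5.png",cv2.resize(p[130:270,200:400,::-1],None,fx=4,fy=4));np.savez("t4",K=K,V=V)
K,V,p=cam("scene");cv2.imwrite("pics/s5.png",cv2.resize(p[140:270,220:370,::-1],None,fx=4,fy=4,interpolation=2));np.savez("s4",K=K,V=V)
E
python3 d.py 523 18 88 -3.8
```

```text
t: 8.1
ee_pos: [522.5, 17.3, 141.5]
orientation: [1.26, 1.176, -1.26]
ft_force: [-0.4, 0.5, -2.7]
width: 21.8
t 8.25 pos [520.868  17.085 141.411] yaw -3.982805039571303 F [-0.348 -0.564 -2.065] w 21.807260131984876 q [0.01  0.389 1.916 0.    0.838 1.65 ]
shift cm in current axes [ 5.341  0.214 -0.107] turn deg [-0.183  0.006  0.082]
shift cm in target axes [ 5.341  0.207 -0.105]
```

View pics/w5.png

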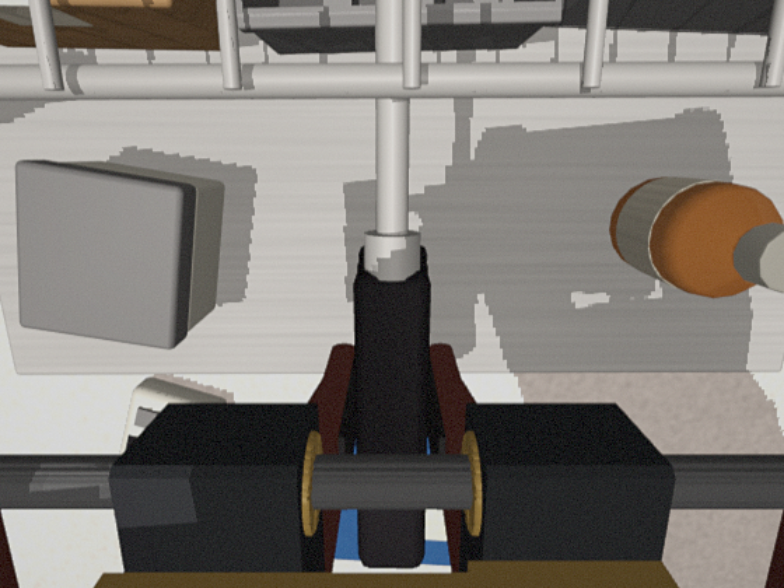

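View pics/t5.png

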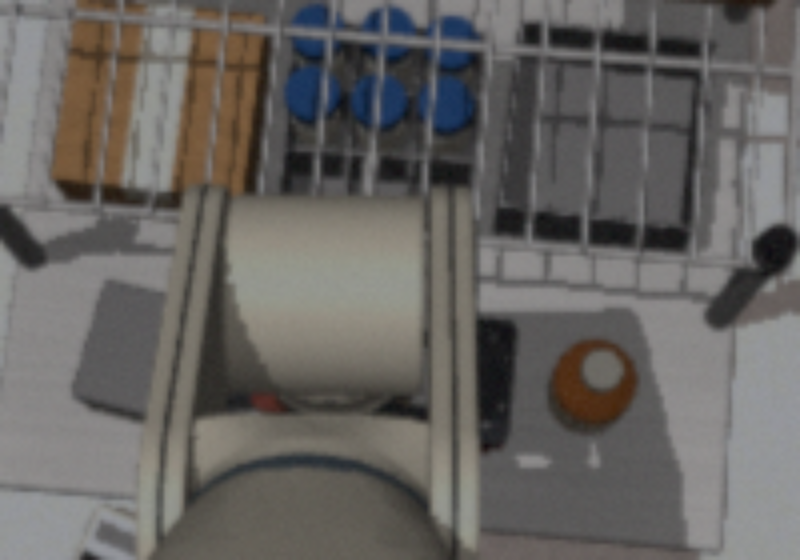

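View pics/s5.png

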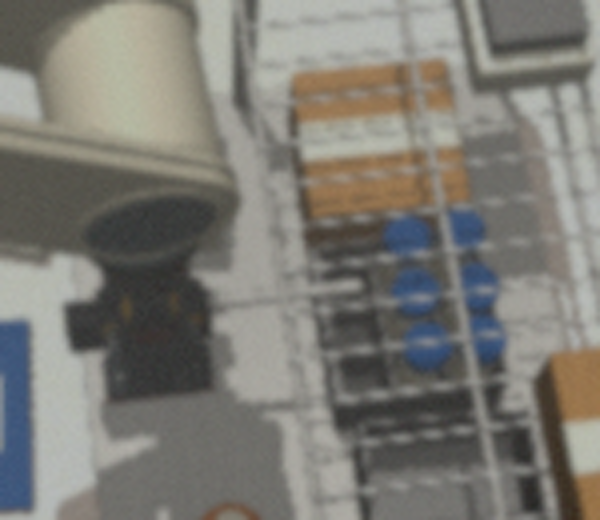

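```bash
python3 - <<'E'
from h import *
np.set_printoptions(precision=2,suppress=True)
im=cv2.imread("pics/w5.png");cv2.imwrite("pics/w5z.png",cv2.resize(im[:110,200:620],None,fx=1.9,fy=3))
f=np.load("w5.npz");W=f["K"],f["V"]
w=lambda x,y:(x/1.4,y/1.4)
for q,z in [((243,23),90),((562,20),90),((100,98),202),((700,97),202),((100,374),15),((700,371),15)]: print(q,ray(*W,w(*q),z))
E
```

```text
(243, 23) [645.12  64.87  90.  ]
(562, 20) [637.77 -55.18  90.  ]
(100, 98) [607.62  65.76 202.  ]
(700, 97) [600.03 -45.61 202.  ]
(100, 374) [476.76 198.83  15.  ]
(700, 371) [ 453.21 -166.54   15.  ]
```

View pics/w5z.png

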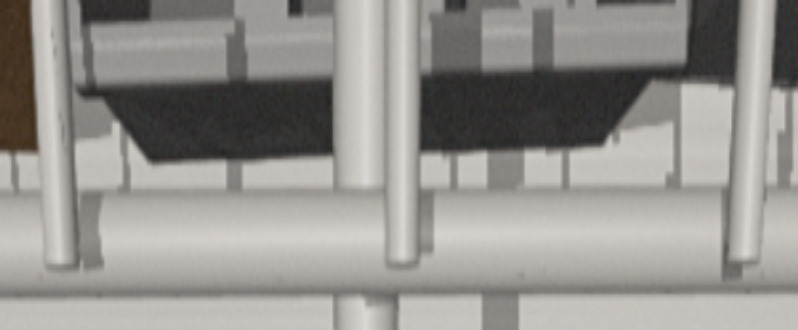

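From the wrist view the crate's lip centre is near (642, 5) with yaw about -3.5°. The tip is about 18 mm behind the lip and 3 mm to the left of centre. I'll shift slightly and lower it.

```bash
python3 -m crank '[[[1.5,0,0.3],[0,0,0],1.5],[[1.5,0,0],[0,0,0],1.5],[[1.5,0,0],[0,0,0],1.5],[[1,0,0],[0,0,0],1.5],[[0,0,0],[0,0,0],1.5]]';python3 d.py 523 18 88 -3.7; python3 - <<'E'
from h import *
K,V,p=cam("wrist");cv2.imwrite("pics/w6.png",cv2.resize(p[:,:,::-1],None,fx=1.4,fy=1.4));np.savez("w6",K=K,V=V)
K,V,p=cam("scene");cv2.imwrite("pics/s6.png",cv2.resize(p[140:270,220:370,::-1],None,fx=4,fy=4,interpolation=2))
E
```

```text
t: 8.88
ee_pos: [521.2, 13.9, 85.5]
orientation: [1.259, 1.177, -1.262]
ft_force: [-0.4, -0.2, -1.6]
width: 21.9
t 8.875 pos [521.176  13.908  85.542] yaw -4.002030189207917 F [-0.406 -0.223 -1.635] w 21.911518390552835 q [0.004 0.482 1.941 0.    0.72  1.644]
shift cm in current axes [-0.246  0.153 -0.421] turn deg [-0.302  0.008  0.122]
shift cm in target axes [-0.246  0.156 -0.42 ]
```

View pics/w6.png

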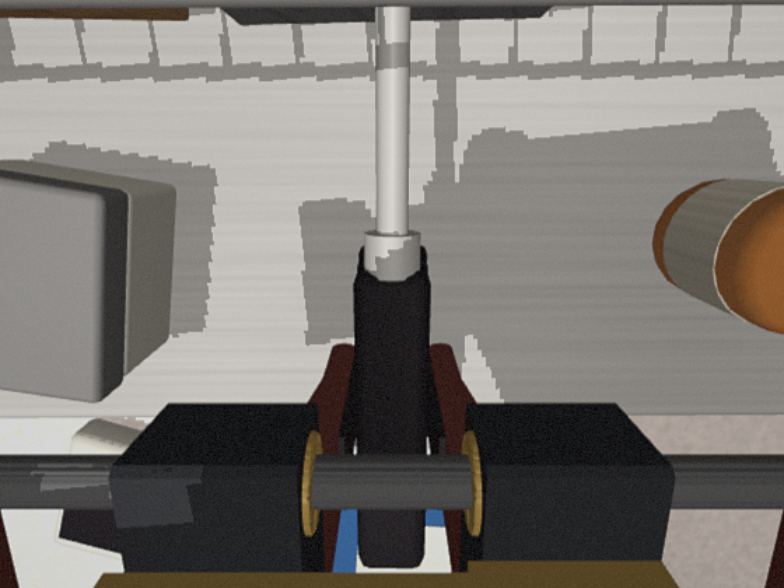

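View pics/s6.png

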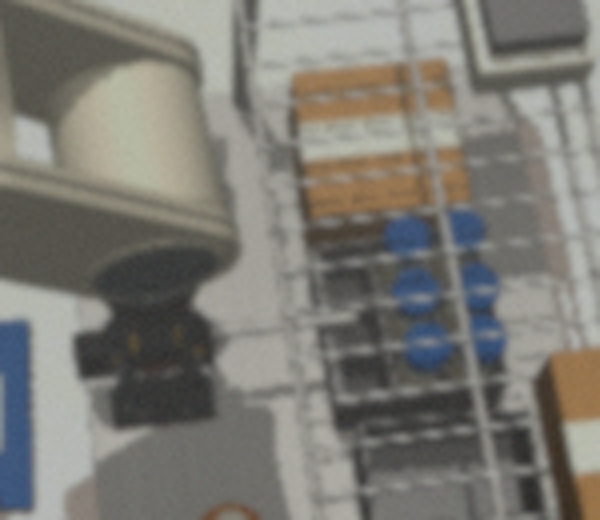

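Tip is about 24 mm below the rim with no contact. Now I'll pull gently.

```bash
python3 -m crank '[[[0,-0.4,0],[0,0,0],1.5],[[0,-0.5,0],[0,0,0],1.5],[[0,-0.5,0],[0,0,0],1.5],[[0,-0.5,0],[0,0,0],1.5],[[0,-0.6,0],[0,0,0],1.5]]'; python3 -m crank '[[[0,-0.7,0],[0,0,0],1.5],[[0,-0.7,0],[0,0,0],1.5],[[0,-0.7,0],[0,0,0],1.5],[[0,-0.6,0],[0,0,0],1.5],[[0,-0.5,0],[0,0,0],1.5]]'; python3 - <<'E'
from h import *
K,V,p=cam("wrist");cv2.imwrite("pics/w7.png",cv2.resize(p[:,:,::-1],None,fx=1.4,fy=1.4));np.savez("w7",K=K,V=V)
E
```

```text
t: 9.6
ee_pos: [497.1, 15.7, 86.9]
orientation: [1.261, 1.175, -1.259]
ft_force: [2.7, 0.1, -2.1]
width: 21.7
t: 10.22
ee_pos: [464.8, 17.9, 86.8]
orientation: [1.261, 1.175, -1.26]
ft_force: [3.4, -0.1, -2.0]
width: 21.6
```

View pics/w7.png

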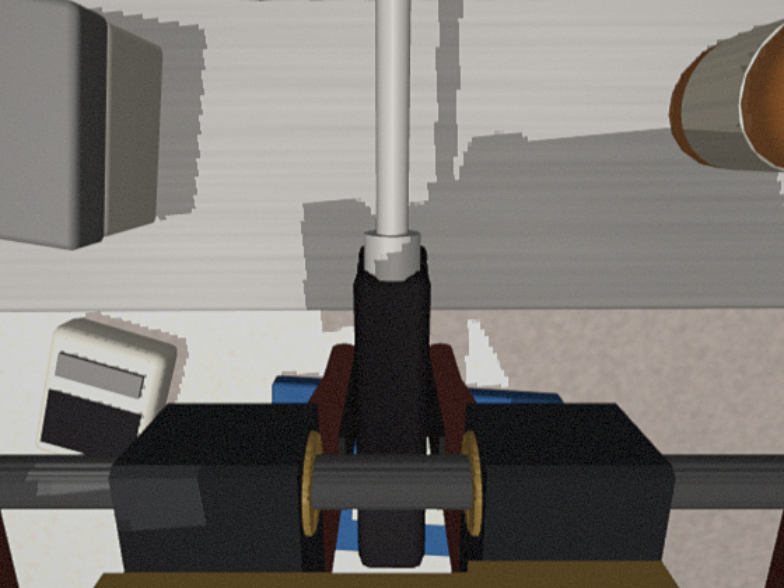

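A steady 3 N pull shows the hook is engaged. Continuing.

```bash
python3 -m crank '[[[0,-0.6,0],[0,0,0],1.5],[[0,-0.7,0],[0,0,0],1.5],[[0,-0.7,0],[0,0,0],1.5],[[0,-0.7,0],[0,0,0],1.5],[[0,-0.7,0],[0,0,0],1.5]]'; python3 -m crank '[[[0,-0.7,0],[0,0,0],1.5],[[0,-0.7,0],[0,0,0],1.5],[[0,-0.7,0],[0,0,0],1.5],[[0,-0.5,0],[0,0,0],1.5],[[0,-0.3,0],[0,0,0],1.5]]'; python3 -m crank '[[[0,0.5,0],[0,0,0],1.5],[[0,0,0],[0,0,0],1.5]]';  python3 - <<'E'
from h import *
K,V,p=cam("scene");cv2.imwrite("pics/s8.png",cv2.resize(p[110:310,190:390,::-1],None,fx=3,fy=3));np.savez("s8",K=K,V=V)
K,V,p=cam("top");cv2.imwrite("pics/t8.png",cv2.resize(p[130:270,200:400,::-1],None,fx=4,fy=4));np.savez("t8",K=K,V=V)
E
```

```text
t: 10.9
ee_pos: [430.6, 20.3, 86.7]
orientation: [1.26, 1.175, -1.26]
ft_force: [2.6, -0.5, -1.8]
width: 22.0
t: 11.52
ee_pos: [401.9, 22.3, 86.7]
orientation: [1.26, 1.175, -1.26]
ft_force: [2.8, -0.6, -2.7]
width: 21.6
t: 11.78
ee_pos: [407.0, 21.9, 86.5]
orientation: [1.26, 1.176, -1.261]
ft_force: [1.0, -1.1, -1.8]
width: 21.8
```

View pics/s8.png

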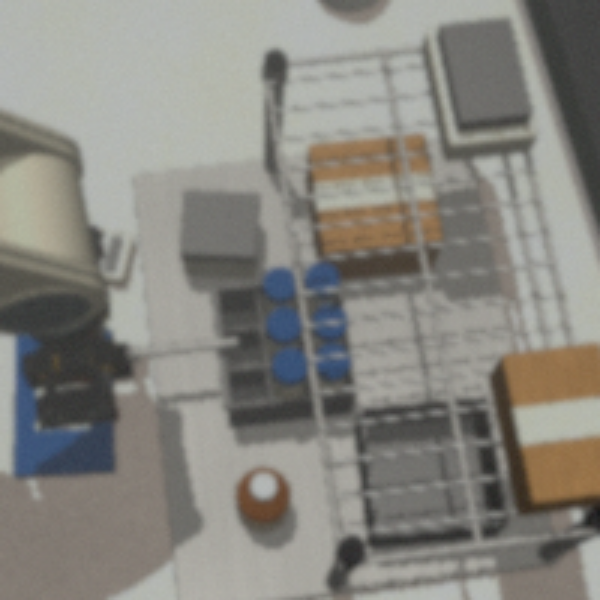

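View pics/t8.png

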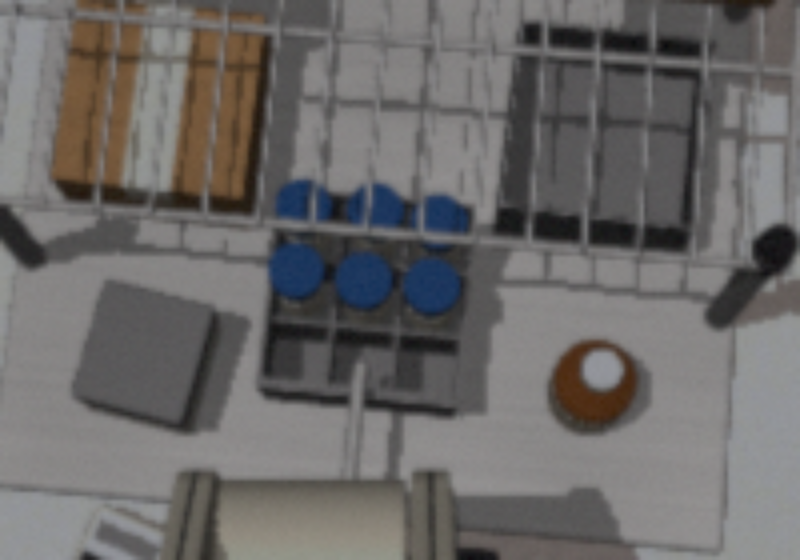

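The crate now stands out in front with its whole front row clear of the wire, and its tubes are in place. Next I'll lift the hook out and carry it back to its spot.

```bash
python3 -m crank '[[[-1,0,0],[0,0,0],1.5],[[-2,0,0],[0,0,0],1.5],[[-2,0,0],[0,0,0],1.5],[[-1.5,0,0],[0,0,0],1.5],[[0,0,-2],[0,0,0],1.5]]'; python3 -m crank '[[[0,0.5,-4],[0,0,0],1.5],[[0,0.5,-4.7],[0,0,0],1.5],[[0,0.5,-4.7],[0,0,0],1.5],[[0,0.5,-4.7],[0,0,0],1.5],[[0,0.5,-4.7],[0,0,0],1.5]]';python3 -m crank '[[[0,0.5,-4.7],[0,0,0],1.5],[[0,0,-3],[-8,0,0],1.5],[[0,0,-1.0],[-8.5,0,0],1.5],[[0,0,0],[0,0,0],1.5]]';python3 d.py 489 378 60 12.9
```

```text
t: 12.5
ee_pos: [409.3, 41.6, 153.4]
orientation: [1.263, 1.173, -1.26]
ft_force: [0.2, -0.1, -2.3]
width: 21.9
t: 13.12
ee_pos: [449.3, 269.1, 152.3]
orientation: [1.26, 1.175, -1.26]
ft_force: [0.0, 0.2, -1.7]
width: 21.6
t: 13.62
ee_pos: [458.7, 354.6, 152.0]
orientation: [1.047, 1.305, -1.047]
ft_force: [0.2, -0.7, -2.3]
width: 22.0
t 13.625 pos [458.68  354.574 151.976] yaw 12.499122067955735 F [ 0.153 -0.661 -2.325] w 21.957858468182213 q [0.638 0.448 1.782 0.    0.912 1.99 ]
shift cm in current axes [ 9.197  3.469 -1.632] turn deg [-0.401  0.004  0.011]
shift cm in target axes [ 9.198  3.478 -1.607]
```

```bash
python3 -m crank '[[[2,1.7,-0.8],[0,0,0],1.5],[[3,1.7,-0.8],[0,0,0],1.5],[[3,0,0],[0,0,0],1.5],[[2.5,0,0],[0,0,0],1.5],[[1.5,0,0],[0,0,0],1.5]]'; python3 -m crank '[[[0.5,0,0],[0,0,0],1.5],[[0,0,0],[0,0,0],1.5]]'; python3 d.py 489 378 21 12.9
```

```text
t: 14.25
ee_pos: [488.3, 375.8, 30.7]
orientation: [1.048, 1.304, -1.051]
ft_force: [0.2, 0.5, -0.5]
width: 22.1
t: 14.5
ee_pos: [489.1, 377.0, 27.1]
orientation: [1.048, 1.304, -1.047]
ft_force: [-1.1, 0.1, -1.3]
width: 21.7
t 14.5 pos [489.07  376.994  27.134] yaw 12.447999085680975 F [-1.06  0.05 -1.31] w 21.739112593869535 q [ 0.637  0.678  1.737 -0.     0.726  1.991]
shift cm in current axes [ 0.613  0.015 -0.1  ] turn deg [-0.452 -0.009 -0.024]
shift cm in target axes [ 0.613  0.016 -0.1  ]
```

```bash
python3 -m crank '[[[0.3,0,0],[0,0,0],1.5],[[0.1,0,0],[0,0,0],1.5],[[0.1,0,0],[0,0,0],1.5],[[0,0,0],[0,0,0],1.5]]'; python3 -m crank '[[[0.1,0,0],[0,0,0],1.5],[[0.1,0,0],[0,0,0],1.5],[[0,0,0],[0,0,0],1.5]]'
```

```text
t: 15.0
ee_pos: [488.9, 377.2, 22.1]
orientation: [1.047, 1.304, -1.047]
ft_force: [-0.0, -0.8, 3.2]
width: 21.6
t: 15.38
ee_pos: [489.0, 377.0, 22.0]
orientation: [1.047, 1.304, -1.047]
ft_force: [-6.0, -5.8, 21.2]
width: 21.7
```

The hook is on the bench. I'll relax the press, release and rise.

```bash
python3 -m crank '[[[-0.15,0,0],[0,0,0],1.5],[[0,0,0],[0,0,0],3.0],[[0,0,0],[0,0,0],5.0],[[0,0,0],[0,0,0],6],[[0,0,0],[0,0,0],6]]'; python3 -m crank '[[[-2,0,0],[0,0,0],6],[[-4,0,0],[0,0,0],6],[[-5,0,0],[0,0,0],6],[[-5,0,0],[0,0,0],6],[[-2,0,0],[0,0,0],6]]'; python3 - <<'E'
from h import *
K,V,p=cam("wrist");cv2.imwrite("pics/w9.png",p[:,:,::-1])
E
python3 d.py 460 -250 215 -3.7
```

```text
t: 16.0
ee_pos: [488.7, 377.0, 21.0]
orientation: [1.047, 1.305, -1.047]
ft_force: [0.2, 0.4, 0.5]
width: 56.6
t: 16.62
ee_pos: [490.1, 378.0, 206.3]
orientation: [1.052, 1.303, -1.042]
ft_force: [-0.5, 0.2, 0.1]
width: 60.0
t 16.675 pos [490.748 378.49  207.806] yaw 12.499757237982498 F [1.049 0.662 2.511] w 59.6454425473003 q [0.638 0.428 1.66  0.    1.045 1.99 ]
shift cm in current axes [ -1.057 -16.599  60.69 ] turn deg [16.2   -0.259 -0.411]
shift cm in target axes [-0.719  0.987 62.916]
```

View pics/w9.png

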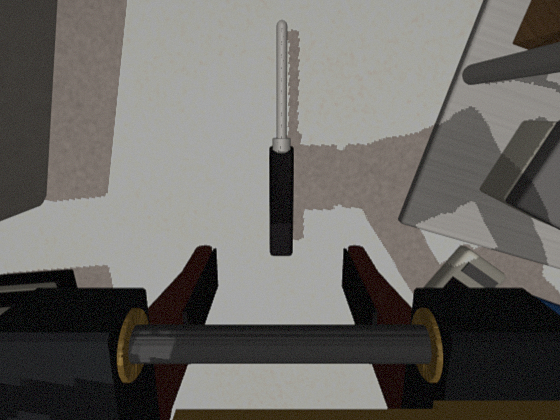

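The hook stands upright on the bench in its old place. Now on to the rack.

```bash
python3 -m crank '[[[0,-1,2],[8,0,0],8],[[0,-1,3],[8.2,0,0],8.5],[[0,-0.5,5],[0,0,0],8.5],[[0,0,5],[0,0,0],8.5],[[0,0,5],[0,0,0],8.5]]'; python3 -m crank '[[[0,0,5],[0,0,0],8.5],[[0,0,5],[0,0,0],8.5],[[0,0,5],[0,0,0],8.5],[[0,0,5],[0,0,0],8.5],[[0,0,5],[0,0,0],8.5]]';  python3 -m crank '[[[0,0,5],[0,0,0],8.5],[[0,0,5],[0,0,0],8.5],[[0,0,5],[0,0,0],8.5],[[0,0,5],[0,0,0],8.5],[[0,0,5],[0,0,0],8.5]]';python3 d.py 430 -395 215 -3.7
```

```text
t: 17.3
ee_pos: [460.6, 173.8, 201.5]
orientation: [1.256, 1.178, -1.256]
ft_force: [0.5, -0.7, -0.2]
width: 85.1
t: 17.92
ee_pos: [444.5, -75.8, 201.6]
orientation: [1.257, 1.177, -1.256]
ft_force: [0.8, 0.6, 0.3]
width: 84.9
t: 18.55
ee_pos: [428.3, -325.3, 201.6]
orientation: [1.257, 1.177, -1.257]
ft_force: [1.3, -0.7, 0.1]
width: 85.1
t 18.55 pos [ 428.312 -325.28   201.554] yaw -3.713847370665702 F [ 1.33 -0.68  0.09] w 85.06322851502182 q [-0.672  0.323  1.841  0.     0.978  0.964]
shift cm in current axes [-1.343  0.621  6.947] turn deg [-0.014  0.008 -0.021]
shift cm in target axes [-1.345  0.618  6.947]
```

```bash
python3 -m crank '[[[0,0.3,4],[0,0,0],8.5],[[0,0,3],[0,0,0],8.5],[[0,0,0],[0,0,0],8.5],[[0,0,0],[0,0,0],8.5]]'; python3 - <<'E'
from h import *
K,V,p=cam("wrist");cv2.imwrite("pics/w10.png",p[:,:,::-1]);np.savez("w10",K=K,V=V)
E
```

```text
t: 19.05
ee_pos: [426.9, -392.7, 201.0]
orientation: [1.257, 1.179, -1.257]
ft_force: [-0.4, 0.7, -0.3]
width: 85.0
```

View pics/w10.png

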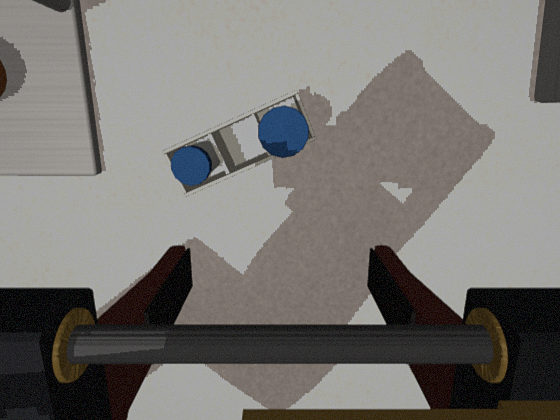

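Wrist view: the tube's cap is centred at about px (284,132), with the vial at (191,165).

```bash
python3 - <<'E'
from h import *
f=np.load("w10.npz");W=f["K"],f["V"]
print(ray(*W,(284,132),119),ray(*W,(191,165),73))
im=cv2.imread("pics/w10.png");h=cv2.cvtColor(im,cv2.COLOR_BGR2HSV)
m=cv2.inRange(h,(100,120,40),(125,255,255));n,l,s,c=cv2.connectedComponentsWithStats(m)
for i in range(1,n):
  if s[i,4]>300: print(s[i],c[i],ray(*W,s[i][:2]+s[i][2:4]/2,117))
E
python3 d.py 485 -398 150 -3.7
```

```text
[ 483.95140912 -399.31443238  119.        ] [ 460.38253598 -324.25145007   73.        ]
[ 259  106   50   51 1975] [283.08       131.26379747] [ 484.15460282 -399.34960874  117.        ]
[ 171  146   40   40 1188] [190.13636364 165.24410774] [ 465.48058737 -335.26569346  117.        ]
t 19.1 pos [ 427.054 -392.53   201.124] yaw -3.6692780164283527 F [-0.388 -0.074 -0.328] w 84.9541369876397 q [-0.764  0.384  1.748  0.     1.01   0.871]
shift cm in current axes [5.109 5.82  0.179] turn deg [ 0.031 -0.039  0.03 ]
shift cm in target axes [5.112 5.818 0.172]
```

```bash
python3 -m crank '[[[0,2.9,0.1],[0,0,0],8],[[0,2.85,0.15],[0,0,0],7.5],[[2,0,0],[0,0,0],7],[[2,0,0],[0,0,0],6.5],[[0,0,0],[0,0,0],6.5]]'; python3 d.py 484.3 -399 91 -3.7; python3 - <<'E'
from h import *
K,V,p=cam("wrist");cv2.imwrite("pics/w11.png",p[:,:,::-1]);np.savez("w11",K=K,V=V)
E
```

```text
t: 19.73
ee_pos: [482.1, -398.2, 158.3]
orientation: [1.257, 1.184, -1.258]
ft_force: [0.5, -0.5, -0.4]
width: 65.1
t 19.725 pos [ 482.149 -398.201  158.287] yaw -3.7027362375974544 F [ 0.459 -0.527 -0.399] w 65.1416462795096 q [-0.709  0.502  1.67  -0.     0.976  0.926]
shift cm in current axes [6.727 0.252 0.089] turn deg [-0.003 -0.199  0.272]
shift cm in target axes [6.729 0.22  0.066]
```

View pics/w11.png

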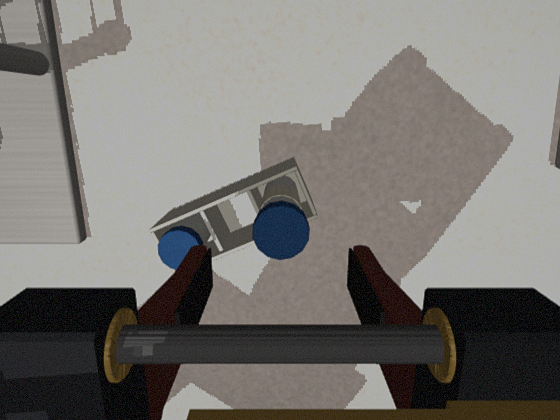

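```bash
python3 -m crank '[[[2,0.2,0],[0,0,0],6.5],[[2,0,0],[0,0,0],6.5],[[1.7,0,0],[0,0,0],6.5],[[1,0,0],[0,0,0],6.5],[[0,0,0],[0,0,0],6.5]]'; python3 d.py 484.3 -399 91 -3.7
```

```text
t: 20.4
ee_pos: [486.0, -399.7, 93.0]
orientation: [1.257, 1.18, -1.257]
ft_force: [-0.8, 0.8, -0.1]
width: 64.7
t 20.4 pos [ 486.021 -399.694   93.048] yaw -3.69937595688989 F [-0.822  0.816 -0.136] w 64.73095616434699 q [-0.707  0.593  1.694  0.     0.857  0.928]
shift cm in current axes [ 0.205 -0.176 -0.058] turn deg [ 0.001 -0.064  0.085]
shift cm in target axes [ 0.205 -0.176 -0.058]
```

```bash
python3 -m crank '[[[0.2,0,0],[0,0,0],5],[[0,0,0],[0,0,0],2.8],[[0,0,0],[0,0,0],2.8],[[0,0,0],[0,0,0],2.8],[[0,0,0],[0,0,0],2.8]]'; python3 d.py 484.3 -399 91 -3.7
```

```text
t: 21.02
ee_pos: [486.7, -400.2, 92.6]
orientation: [1.257, 1.177, -1.256]
ft_force: [0.1, 0.0, 2.1]
width: 33.4
t 21.025 pos [ 486.729 -400.227   92.584] yaw -3.7013122894646693 F [0.094 0.005 2.146] w 33.434925787061715 q [-0.707  0.594  1.694  0.     0.854  0.928]
shift cm in current axes [ 0.158 -0.25  -0.107] turn deg [-0.001  0.022 -0.035]
shift cm in target axes [ 0.158 -0.25  -0.107]
```

Cap gripped (33.4 mm). Now I'll lift.

```bash
python3 -m crank '[[[-1,0,0],[0,0,0],2.8],[[-3,0,0],[0,0,0],2.8],[[-4,0,0],[0,0,0],2.8],[[-4,0,0],[0,0,0],2.8],[[-3,0,0],[0,0,0],2.8]]'; python3 - <<'E'
from h import *
K,V,p=cam("wrist");cv2.imwrite("pics/w12.png",p[:,:,::-1])
K,V,p=cam("top");cv2.imwrite("pics/t12.png",cv2.resize(p[130:270,200:400,::-1],None,fx=4,fy=4,interpolation=2));np.savez("t12",K=K,V=V);cv2.imwrite("pics/t12f.png",p[:,:,::-1])
K,V,p=cam("scene");cv2.imwrite("pics/s12.png",cv2.resize(p[110:310,190:390,::-1],None,fx=3,fy=3,interpolation=2));np.savez("s12",K=K,V=V)
cv2.imwrite("pics/s12f.png",p[:,:,::-1])
E
python3 d.py 420 -250 240 -3.7
```

```text
t: 21.65
ee_pos: [486.7, -400.3, 244.7]
orientation: [1.256, 1.176, -1.256]
ft_force: [0.4, 0.2, -0.4]
width: 32.9
t 21.8 pos [ 487.152 -400.69   244.115] yaw -3.700267966555204 F [ 0.062 -0.503 -1.623] w 33.264137387597934 q [-0.707  0.407  1.601 -0.     1.129  0.928]
shift cm in current axes [  0.354  -7.675 -14.605] turn deg [-0.     0.134 -0.174]
shift cm in target axes [  0.412  -7.674 -14.604]
```

View pics/w12.png

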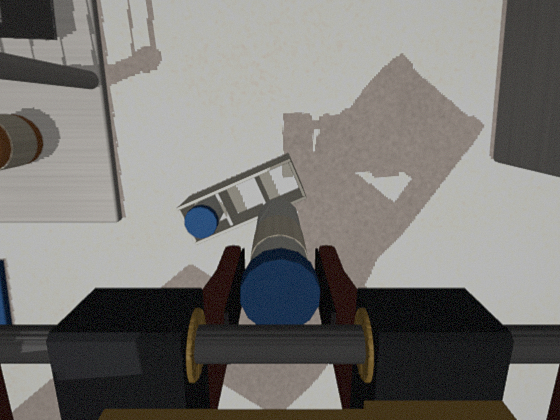

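View pics/t12.png

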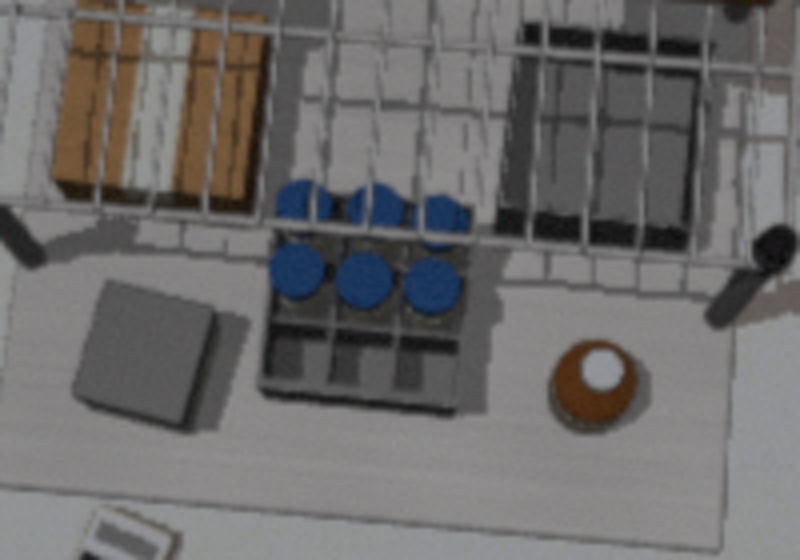

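View pics/s12.png

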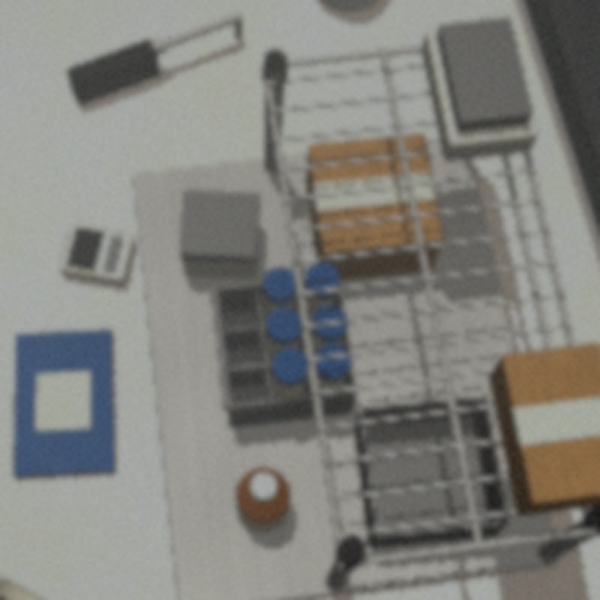

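The tube is in the gripper hanging straight. In the top view the crate has its front-row cells free and open, around px (365,360). Moving to in front of it for a closer wrist measurement.

```bash
python3 -m crank '[[[0,-0.7,-3],[0,0,0],2.8],[[0,-0.8,-4.3],[0,0,0],2.8],[[0,-0.8,-4.3],[0,0,0],2.8],[[0,-0.8,-4.3],[0,0,0],2.8],[[0,-0.8,-4.3],[0,0,0],2.8]]'; python3 -m crank '[[[0,-0.7,-4.3],[0,0,0],2.8],[[0,-0.7,-4.3],[0,0,0],2.8],[[0,-0.7,-4.3],[0,0,0],2.8],[[0,-0.7,-4.3],[0,0,0],2.8],[[0,-0.7,-3.4],[0,0,0],2.8]]';  python3 -m crank '[[[0,0,0],[0,0,0],2.8],[[0,0,0],[0,0,0],2.8]]'; python3 - <<'E'
from h import *
K,V,p=cam("wrist");cv2.imwrite("pics/w13.png",cv2.resize(p[:,:,::-1],None,fx=1.4,fy=1.4));np.savez("w13",K=K,V=V)
E
python3 d.py 553 12 240 -3.7
```

```text
t: 22.42
ee_pos: [459.3, -194.2, 240.5]
orientation: [1.256, 1.181, -1.258]
ft_force: [0.7, 0.3, -0.4]
width: 33.1
t: 23.05
ee_pos: [437.6, 13.3, 240.8]
orientation: [1.255, 1.18, -1.258]
ft_force: [1.1, 0.1, -0.2]
width: 33.1
t: 23.3
ee_pos: [438.5, 11.6, 241.4]
orientation: [1.255, 1.179, -1.257]
ft_force: [0.5, 0.4, -1.0]
width: 33.1
t 23.35 pos [438.679  11.282 241.506] yaw -3.718200211020643 F [-0.12   0.025 -0.233] w 32.8890279732133 q [-0.001  0.119  2.004 -0.     1.02   1.635]
shift cm in current axes [ 0.136 11.404 -0.813] turn deg [-0.018  0.018  0.07 ]
shift cm in target axes [ 0.151 11.404 -0.809]
```

View pics/w13.png

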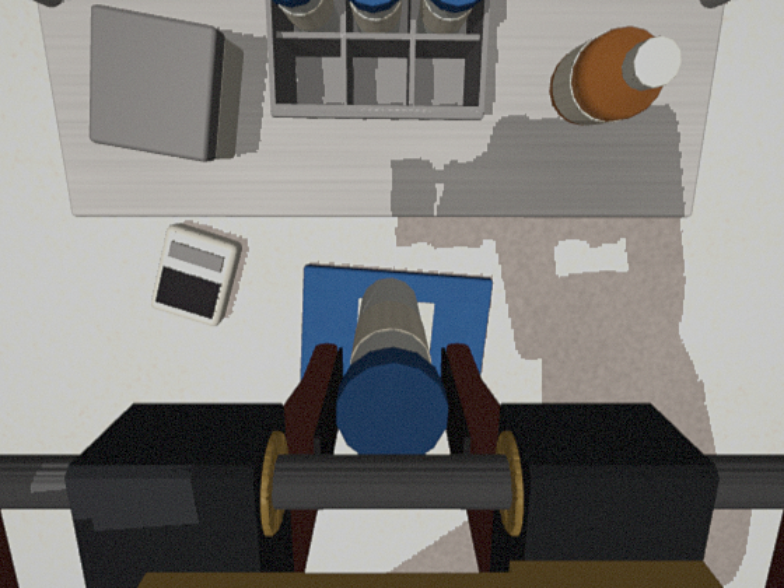

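```bash
python3 - <<'E'
from h import *
im=cv2.imread("pics/w13.png");a=cv2.resize(im[0:130,260:500],None,fx=3.3,fy=3.3,interpolation=2)
cv2.imwrite("pics/w13a.png",a)
cv2.imwrite("pics/w13b.png",cv2.resize(im[260:480,290:490],None,fx=2.7,fy=2.7,interpolation=2))
E
```

```text
(no output)
```

View pics/w13a.png

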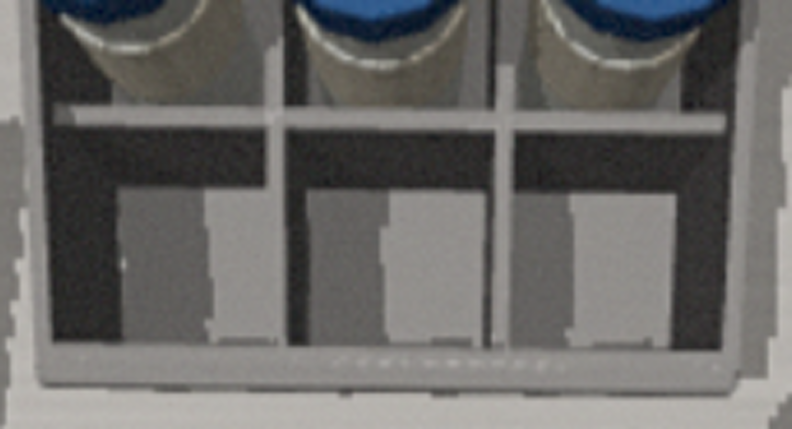

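View pics/w13b.png

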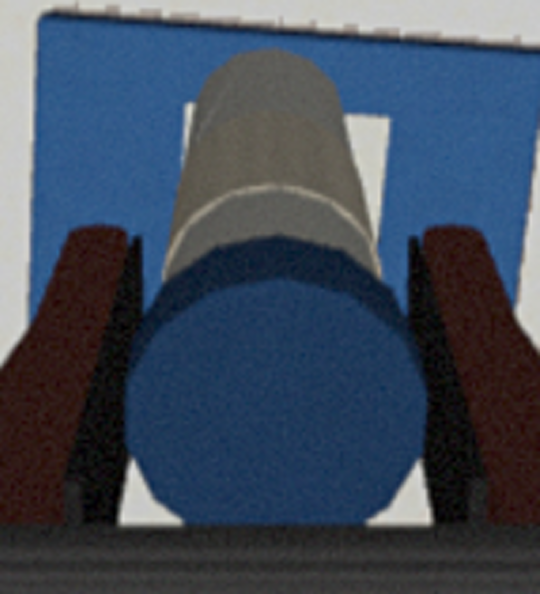

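```bash
python3 - <<'E'
from h import *
np.set_printoptions(precision=2,suppress=True)
f=np.load("w13.npz");W=f["K"],f["V"]
w=lambda x,y:((260+x/3.3)/1.4,(y/3.3)/1.4)
P={k:ray(*W,w(*q),90) for k,q in dict(BL=(286,127),BR=(497,132),FL=(289,345),FR=(494,348),LBL=(52,125),LFL=(52,343),RBR=(725,132),RFR=(722,350)).items()}
for k,v in P.items(): print(k,v)
m=np.mean([P[k] for k in("BL","BR","FL","FR")],0);m2=np.mean([P[k] for k in("LBL","LFL","RBR","RFR")],0)
print("mid",m,m2,"yaw from y",np.degrees(np.arctan2(*(P["RBR"]-P["LBL"])[:2])),np.degrees(np.arctan2(*(P["RFR"]-P["LFL"])[:2])))
o=get_obs()["ee_pos"];c=np.array([438.5,11.5,0])
for z in (241.4-87,241.4-89,241.4-91):
    a=np.linspace(0,2*np.pi,200);pp=np.array([proj(*W,[c[0]+14.5*np.cos(t),c[1]+14.5*np.sin(t),z]) for t in a])*1.4
    print(z,"foot rows",pp[:,1].min(),"cols",pp[:,0].min(),pp[:,0].max(),"observed 278.5, 365.2..416.7")
for z in (241.4+27,): 
    a=np.linspace(0,2*np.pi,200);pp=np.array([proj(*W,[c[0]+17*np.cos(t),c[1]+17*np.sin(t),z]) for t in a])*1.4
    print("cap",pp.min(0),pp.max(0),"observed top row",260+280/2.7,"cols",290+127/2.7,290+427/2.7)
E
```

```text
BL [572.81  27.84  90.  ]
BR [569.75  -7.68  90.  ]
FL [538.27  30.35  90.  ]
FR [535.47  -5.29  90.  ]
LBL [575.66  67.23  90.  ]
LFL [541.25  71.55  90.  ]
RBR [567.27 -46.14  90.  ]
RFR [532.58 -44.99  90.  ]
mid [554.08  11.3   90.  ] [554.19  11.91  90.  ] yaw from y -175.7692993238092 -175.7451591173901
154.4 foot rows 271.80748048719505 cols 362.87594530888066 420.21191519393903 observed 278.5, 365.2..416.7
152.4 foot rows 270.91289490682186 cols 363.08332941846004 419.99591585697004 observed 278.5, 365.2..416.7
150.4 foot rows 270.03161634461554 cols 363.2876731822195 419.78308308379854 observed 278.5, 365.2..416.7
cap [333.61 353.78] [450.33 459.36] observed top row 363.7037037037037 cols 337.037037037037 448.14814814814815
```

```bash
python3 - <<'E'
from h import *
f=np.load("w13.npz");V=f["V"]
c=-V[:3,:3].T@V[:3,3];print("cam",c,"fwd",V[2,:3])
E
python3 d.py 556.5 11.5 240 -4.1
```

```text
cam [510.1732622    7.15588194 403.35743202] fwd [-0.26760846  0.01667692 -0.96338341]
t 23.35 pos [438.679  11.282 241.506] yaw -3.718200211020643 F [-0.12   0.025 -0.233] w 32.8890279732133 q [-0.001  0.119  2.004 -0.     1.02   1.635]
shift cm in current axes [ 0.136 11.756 -0.786] turn deg [0.382 0.019 0.07 ]
shift cm in target axes [ 0.151 11.75  -0.864]
```

The camera rides 72 mm ahead of the TCP and will pass above the wire. The gripper body keeps about 10 mm from the wire edge. Moving over the middle cell.

```bash
python3 -m crank '[[[0,3,-0.2],[0.4,0,0],2.8],[[0,4,-0.2],[0,0,0],2.8],[[0,3,-0.2],[0,0,0],2.8],[[0,1.75,-0.2],[0,0,0],2.8],[[0,0,0],[0,0,0],2.8]]';  python3 -m crank '[[[1,0,0],[0,0,0],2.8],[[1.5,0,0],[0,0,0],2.8],[[1,0,0],[0,0,0],2.8],[[0,0,0],[0,0,0],2.8],[[0,0,0],[0,0,0],2.8]]';python3 d.py 556.5 11.5 105 -4.1;  python3 - <<'E'
from h import *
K,V,p=cam("wrist");cv2.imwrite("pics/w14.png",cv2.resize(p[:,:,::-1],None,fx=1.4,fy=1.4));np.savez("w14",K=K,V=V)
K,V,p=cam("scene");cv2.imwrite("pics/s14.png",cv2.resize(p[150:290,210:350,::-1],None,fx=4.2,fy=4.2,interpolation=2))
E
```

```text
t: 23.98
ee_pos: [557.0, 11.0, 241.6]
orientation: [1.262, 1.175, -1.263]
ft_force: [0.2, 0.4, -0.3]
width: 33.2
t: 24.6
ee_pos: [556.9, 11.7, 207.3]
orientation: [1.262, 1.174, -1.261]
ft_force: [0.1, 0.4, 0.2]
width: 32.8
t 24.6 pos [556.871  11.667 207.313] yaw -4.09666687142749 F [0.07  0.383 0.216] w 32.83235912637942 q [-0.     0.343  1.795 -0.     1.004  1.642]
shift cm in current axes [10.231 -0.038  0.019] turn deg [ 0.003 -0.001 -0.015]
shift cm in target axes [10.231 -0.036  0.019]
```

View pics/w14.png

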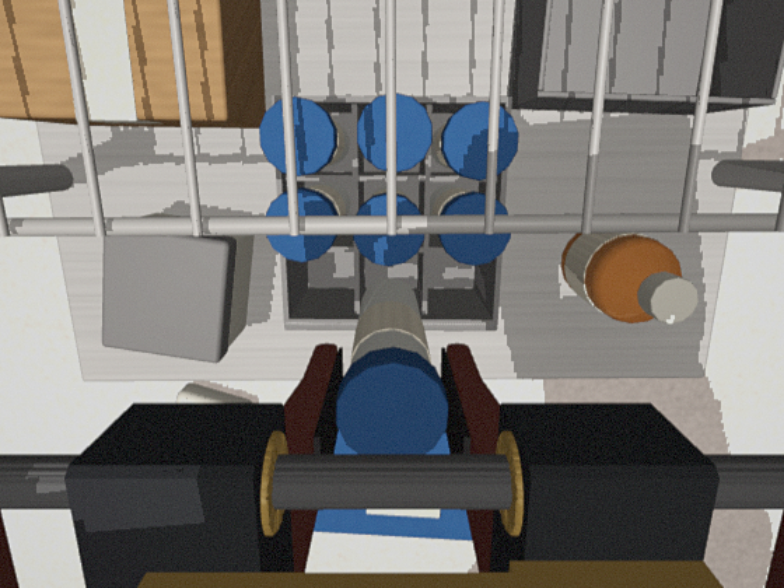

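View pics/s14.png

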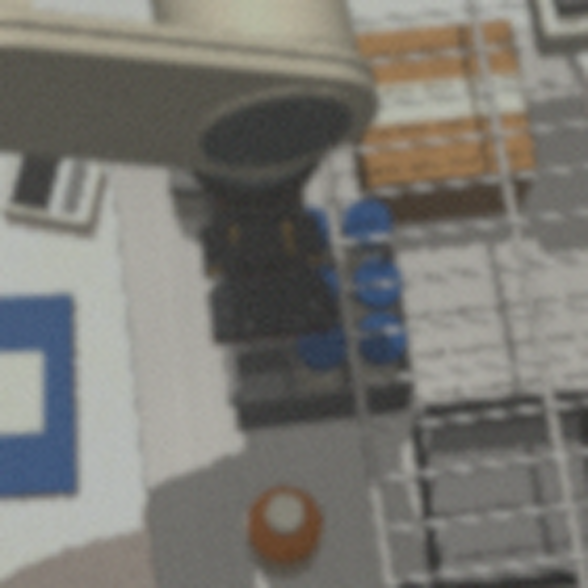

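```bash
python3 - <<'E'
from h import *
np.set_printoptions(precision=2,suppress=True)
im=cv2.imread("pics/w14.png");cv2.imwrite("pics/w14a.png",cv2.resize(im[170:340,270:510],None,fx=3.3,fy=3.3,interpolation=2))
f=np.load("w14.npz");W=f["K"],f["V"]
for q in [(285,329),(497,329),(300,319),(480,319)]: print(q,ray(*W,np.array(q)/1.4,90))
E
```

```text
(285, 329) [535.3   74.72  90.  ]
(497, 329) [526.5 -47.2  90. ]
(300, 319) [540.7   65.37  90.  ]
(480, 319) [533.27 -37.58  90.  ]
```

View pics/w14a.png

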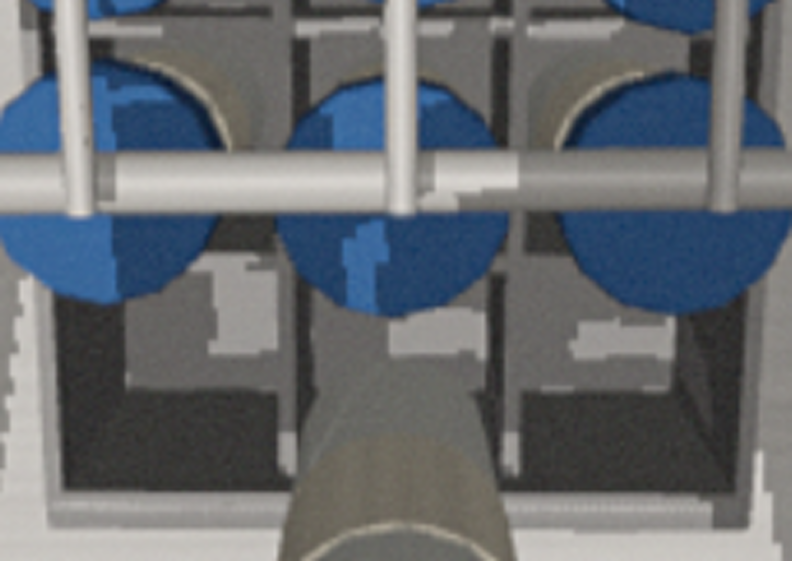

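Measured from here, the cell centre is about (555, 12) and the tube axis about (554.4, 11.7). That fits, so I'll lower with force checks.

```bash
python3 -m crank '[[[1.5,0,-0.05],[0,0,0],2.8],[[1,0,0],[0,0,0],2.8],[[0.7,0,0],[0,0,0],2.8],[[0.7,0,0],[0,0,0],2.8],[[0.4,0,0],[0,0,0],2.8]]'; python3 - <<'E'
from h import *
K,V,p=cam("wrist");cv2.imwrite("pics/w15.png",cv2.resize(p[:,:,::-1],None,fx=1.4,fy=1.4))
E
```

```text
t: 25.32
ee_pos: [556.6, 12.1, 163.6]
orientation: [1.261, 1.175, -1.262]
ft_force: [-0.4, 0.6, -0.1]
width: 33.1
```

View pics/w15.png

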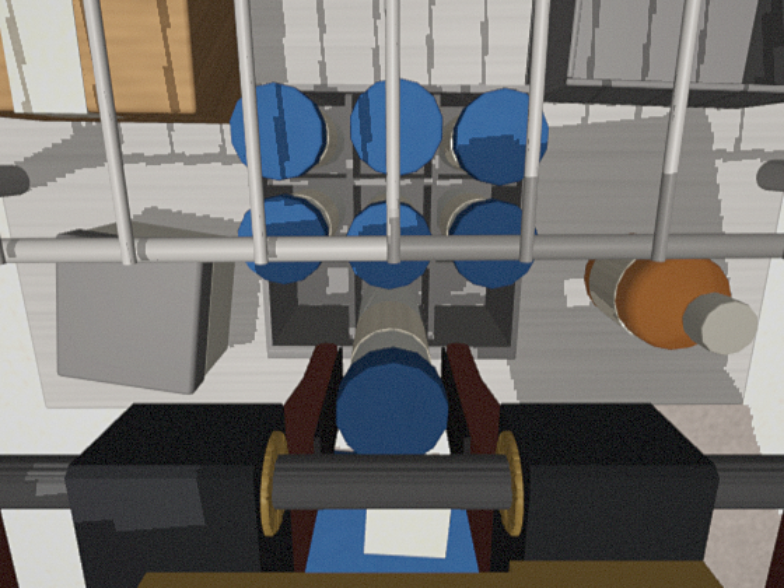

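The tube is inside the middle cell and free, with no force. Lowering further.

```bash
python3 -m crank '[[[0.8,0,0],[0,0,0],2.8],[[1,0,0],[0,0,0],2.8],[[1,0,0],[0,0,0],2.8],[[1,0,0],[0,0,0],2.8],[[0.8,0,0],[0,0,0],2.8]]';python3 -m crank '[[[0.3,0,0],[0,0,0],2.8],[[0.2,0,0],[0,0,0],2.8],[[0,0,0],[0,0,0],2.8]]'
```

```text
t: 26.0
ee_pos: [556.6, 12.1, 117.3]
orientation: [1.261, 1.175, -1.262]
ft_force: [0.1, -0.4, 0.7]
width: 33.2
t: 26.38
ee_pos: [556.9, 12.1, 113.3]
orientation: [1.262, 1.174, -1.262]
ft_force: [0.4, -0.3, 0.9]
width: 33.1
```

```bash
python3 -m crank '[[[0.3,0,0],[0,0,0],2.8],[[0.1,0,0],[0,0,0],2.8],[[0,0,0],[0,0,0],2.8]]';python3 -m crank '[[[0.1,0,0],[0,0,0],2.8],[[0.1,0,0],[0,0,0],2.8],[[0,0,0],[0,0,0],2.8]]'
```

```text
t: 26.75
ee_pos: [556.8, 12.1, 109.2]
orientation: [1.262, 1.175, -1.262]
ft_force: [-1.0, 0.1, -0.2]
width: 33.1
t: 27.12
ee_pos: [557.2, 12.2, 107.6]
orientation: [1.262, 1.174, -1.261]
ft_force: [-0.2, -0.7, 3.5]
width: 33.2
```

Light floor contact (3.5 N) at the expected height. I'll release and rise.

```bash
python3 -m crank '[[[0,0,0],[0,0,0],3.8],[[0,0,0],[0,0,0],4.5],[[0,0,0],[0,0,0],5],[[0,0,0],[0,0,0],5],[[-1,0,0],[0,0,0],5]]';python3 -m crank '[[[-2,0,0],[0,0,0],5],[[-3,0,0],[0,0,0],5],[[-4,0,0],[0,0,0],5],[[-4,0,0],[0,0,0],5],[[0,-4,0],[0,0,0],5]]';python3 -m crank '[[[0,-5,0],[0,0,0],5],[[0,-3,0],[0,0,0],5],[[0,0,0],[0,0,0],5],[[0,0,0],[0,0,0],5]]'; python3 - <<'E'
from h import *
K,V,p=cam("wrist");cv2.imwrite("pics/w16.png",cv2.resize(p[:,:,::-1],None,fx=1.4,fy=1.4))
K,V,p=cam("scene");cv2.imwrite("pics/s16.png",cv2.resize(p[110:310,190:390,::-1],None,fx=3,fy=3,interpolation=2))
print(get_obs()["ee_pos"])
E
```

```text
t: 27.75
ee_pos: [556.2, 12.1, 116.9]
orientation: [1.261, 1.176, -1.263]
ft_force: [-1.2, 0.6, -0.2]
width: 49.9
t: 28.38
ee_pos: [520.5, 14.9, 251.4]
orientation: [1.266, 1.168, -1.255]
ft_force: [-0.3, 0.4, -0.7]
width: 50.1
t: 28.88
ee_pos: [438.4, 20.7, 248.0]
orientation: [1.263, 1.173, -1.26]
ft_force: [0.7, -0.1, -0.3]
width: 49.8
[438.46826499  20.64933975 247.53041033]
```

View pics/w16.png

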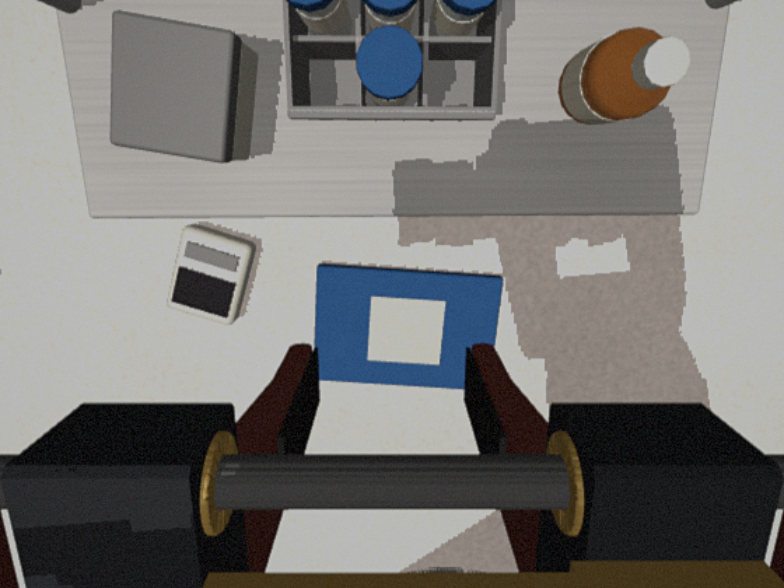

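View pics/s16.png

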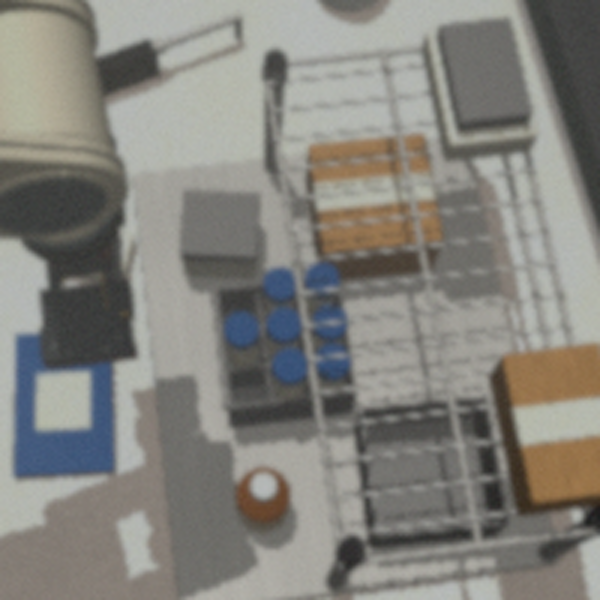

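The tube stands upright in the middle front cell (scene px (241,328)), level with the other caps. The tip box, flask, carton, tote and hook are where they should be, so I'm handing in.

```bash
python3 -c "
from workcell import *
print(close_job())"
```

```text
the job is handed in; nothing more can be done
None
```

I handed the job in at about 29 s of the 69 s allowed. The tube is standing cap up in the middle cell of the crate's front row.

- **Crate:** I hooked its front lip and drew it forward about 110 mm along the deck, at a steady pull of about 3 N. The whole front row now stands clear of the wire shelf. All six stored tubes are in their cells, and the crate looks flat on the deck in the pictures. It is turned about 0.5° from the shelf by my estimate.
- **Hook:** I put it back upright on the bench at its old spot. It was pressed down with 21 N for a moment as I set it down, and I eased that off before letting go.
- **Tube:** I gripped it by the cap and lowered it until it touched the cell floor at the expected height, with a contact force of 3.5 N. It stayed upright after release.
- **Everything else:** The tip box, flask, carton and tote look unmoved when the first and last pictures are compared. I last saw the vial standing in its cell just after I lifted the tube out, and did not check it again.

**Disagreements:** The cameras and the arm's own readings differed by up to about 5 mm (7 mm once) on some positions, so I used the wrist camera for the final alignments. No check failed.

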